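# Measure the heater block's bottle well with a telescoping gauge

### The job

Measure the bore of the large round well in the dry-block heater with the telescoping gauge: lower it into the well with its plungers still locked in until its foot bar sits flat on the block, then loosen the thumb-turn so the plungers spring out against the wall, and tighten it again with the gauge still seated, without shoving it sideways. Lift the gauge out with the size locked in and stand it back upright in its stand. Treat it as a measuring instrument: bear down on it only lightly, just enough to keep it from turning with the thumb-turn, and leave the other things on the bench alone.

Things in the scene. Friction and masses are not known exactly. Their poses are not given: they have to be found in the camera images.
- gauge: steel T-shaped telescoping gauge, 0.2 to 0.35 kg, upright in its stand. Origin: centre of the underside of its foot bar. Own z points up the handle, own x is the line of the plungers. Above the foot bar come a round 13 mm handle, a lock drum 28 mm in diameter (57 to 69 mm above the origin) and the flat thumb-turn (78 to 112 mm)
- head (a point): centre of the gauge's head, 24 mm below the foot bar's underside: a level tube 13 mm in diameter, 34 mm long along the gauge's x, lowest part 30.5 mm below the foot bar's underside. A plunger comes out of each end of it
- lock_knob (a joint): the thumb-turn, rad: 0 = tight (as at the start), grows anticlockwise seen from above to 1.3 = fully loose; stops at both ends, stays where left. Below 0.3 the plungers stay where they are (friction about 3.5 N each); above 1.0 they are sprung out. It takes up to 0.12 N m: the foot bar must bear on the block with some 7 to 14 N while turning, else the gauge turns along. Over 20 N is too hard
- knob_grip (a point): point on the gauge's axis in the thumb-turn, 99 mm above the foot bar's underside; this frame turns with the thumb-turn. It is an upright steel blade 30 mm long along this frame's x, 13 mm thick along its y (grip it across these 13 mm), from 21 mm below to 13 mm above this point. The gauge is carried and turned by it; at 0 its x lies along the gauge's x
- tip_a (a point): outermost point of the plunger on the gauge's +x side, 9.6 mm in diameter, round end. The distance from tip_a to tip_b is the gauge's width: 40 mm at the start, 50 mm fully sprung out. Each plunger slides out by up to 5 mm on its own, pushed by a spring of about 5 N when the thumb-turn is loose
- tip_b (a point): outermost point of the plunger on the gauge's -x side. A plunger that is no longer sprung gives way for good when the gauge is pushed or turned off its own axis sideways by some millimetres, which makes the width too small; turn about the gauge's axis, lift straight up
- heater: white dry-block heater, 260 mm (x) by 230 mm (y), z up, deck 84 mm above the bench; fixed. Origin: centre of its underside; control panel on its -x side. Two aluminium blocks, 112 (x) by 88 mm (y), are wedged rigidly in it behind the panel: at y = -48 mm one with twenty 11 mm tube holes, 10 mm above the deck; at y = +48 mm the one with the large well (see well_axis)
- well_axis (a point): point of the heater on the upright axis of the large round well (44 mm in diameter, 46 mm deep), at deck height, 84 mm above the bench: 46 mm along the heater's x and 48 mm along its y from its centre. The flat top of the well's block is higher than this point by anything from 3 to 25 mm, differently each time and not measured: the foot bar finds it by touch
- foot_bar: the gauge's steel foot bar, fixed to the gauge, 24 x 76 mm, 8 mm thick, long side along its y; origin at the centre of its underside, same frame as the gauge's. It bears on the block, or on the stand, when the gauge is seated
- rest_top (a point): centre of the opening in the top of the gauge's stand: a fixed black plastic block 86 mm (x) by 92 mm (y), 45 mm tall, with a rectangular opening right through it, 64 mm along this frame's x by 44 mm along y. The gauge hangs in it by its foot bar: bar along y, plungers along x; z up
Things that resemble listed ones, but are neither listed nor needed, are in the scene too. What is shaped like the gauge but purple or red is not meant. Of the things shaped like the part that bears rest_top, the black one is meant.

How it is judged:
On the way, in this order (a step that is already met when the one before it is completed fails the run):
1. the gauge is seated in the well, foot bar flat on the block, plungers still locked in (contact force between foot_bar and heater above 0.5 N and horizontal distance between gauge and well_axis below 0.008 m and angle between gauge's own z axis and vertical below 0.07 rad and distance between tip_a and tip_b below 0.0415 m), for 0.2 s.
2. seated in the well, the thumb-turn is loosened and the plungers stand out against the wall (contact force between foot_bar and heater above 0.5 N and horizontal distance between gauge and well_axis below 0.008 m and angle between gauge's own z axis and vertical below 0.07 rad and value of joint lock_knob above 0.5 rad and distance between tip_a and tip_b above 0.0425 m), for 0.2 s.
3. still seated in the well, the thumb-turn is tight again (within 0.2 rad of its stop) and the plungers span the bore (contact force between foot_bar and heater above 0.5 N and horizontal distance between gauge and well_axis below 0.008 m and angle between gauge's own z axis and vertical below 0.07 rad and value of joint lock_knob below 0.2 rad and distance between tip_a and tip_b above 0.0425 m), for 0.2 s.
At the end, for the whole second after the job is handed in: The gauge stands released and still in its stand: foot bar flat on the stand's top (within 2 mm), upright (within 0.07 rad), within 12 mm of the opening's centre; its thumb-turn is tight (below 0.2 rad) and its tips are still 44 mm apart, the bore's diameter, within 1.5 mm (distance between tip_a and tip_b between 0.0425 and 0.0455 m and value of joint lock_knob below 0.2 rad and z of gauge in the frame of rest_top between -0.002 and 0.002 m and horizontal distance between gauge and rest_top below 0.012 m and angle between gauge's own z axis and vertical below 0.07 rad and linear speed of gauge below 0.01 m/s and contact force between gauge and the fingers below 0.1 N); the robot touches nothing.
It fails at once if the gauge is pressed against the heater or its blocks with more than 20 N (contact force between gauge and heater above 20 N).
It fails at once if a bystander is moved more than 15 mm (distance of any of small_gauge, micrometer, pipette, reservoir, bottle, tube_rack, tip_box from where it was at the start of the episode above 0.015 m).
It also fails if it takes over 72 s, if anything falls off the work surface, if the arm or the gripper's body presses on something with over 40 N, if the wrist force passes 120 N, or if a joint passes its speed limit or range.

### The arm

A 7-joint arm with a two-finger parallel gripper is mounted at the origin on the work surface. World frame = base frame: x ahead of the robot, y to its left, z up, the work surface at z = 0. Lengths are in m, angles in rad, forces in N, time in s.
With the tool pointing down it reaches from about 0.425 to 0.925 m from the base axis. Payload 6.8 kg.
Tool frame: the origin (TCP) lies at the very end of the fingers, on their centre line; the grasp point (between the pads) lies 19 mm behind it (tcp_to_grasp is the distance from the TCP to the grasp point, in m); z points along the fingers, y is the direction in which the jaws open and shut (so a half turn about z gives the same grasp; the last joint's range is limited). The gripper opens to 85 mm and grips with 20 to 120 N. Pads are 22 mm wide; open, the fingers measure 114 mm over their backs; the gripper's body (76 mm by 85 mm) begins 54 mm behind the grasp point. The pads swing forward as they close: fully open they stand 13 mm farther back than shut.
Start: joints at [1.064, 0.477, 0.022, 1.555, -0.011, 1.109, -0.083], TCP at [0.262, -0.622, 0.231] pointing down, gripper open.
Joint ranges: [-2.96, 2.96], [-0.34, 2.1], [-1.41, 1.46], [0.24, 2.44], [-1.37, 4.51], [0.17, 1.92], [-2.96, 2.96]. Speed limits (rad/s): [2.39, 2.39, 3.14, 3.14, 3.14, 3.14, 3.14].

### API

Orientations are given as a unit quaternion [w, x, y, z].
In Python, from station import * gives the robot as it stands.
- The arm moves only by the tool apply_moves, never from a script. Its argument "increments" is one flat list of numbers, 5 for each row, row after row: the finger opening in mm, from 0 to 85.4, then the shift along the tool's x, y, z in mm, then the turn about the tool's z in degrees. In form: [claw, tx, ty, tz, roll, claw, tx, ty, tz, roll, ...]. A call has 1 to 12 rows; each row shifts and turns the pose as measured when the row begins, along the tool's axes as they then stand; what a row does not reach is not made up. A row lasts 1/8 s, in which the tool goes at most 62.5 mm and 10.7 degrees, less where a joint would pass 70% of its speed; a pose out of reach is approached as far as the arm can. A call with a gripper value outside its range is refused whole. The fingers move at their own pace and stop on an object; "squeeze" is the grip in N (left out, the last holds). Time passes only in rows, so rows that do not move let the fingers close. It gives the time, the measured TCP pose, the force and the opening at its end, in the units of the state.
- get_obs(): the state, without advancing time (a new reading comes with each control period).
- read_camera(name): name is "scene" or "top"; returns (picture, depth): 400x640x3 uint8, blue, green, red; 400x640 float32, m along the optical axis (not along the pixel's ray), 0 where there is no reading.
- get_calibration(name): a dict with "mtx" (3x3 intrinsics, pixels), "D" ([k1, k2, p1, p2, k3] as OpenCV has them; the pictures are not rectified), "camera_from_world" (4x4, takes a point from world to camera coordinates). Camera axes: x right, y down, z forward; pixel columns grow to the right and rows downward; lengths in m; the calibration is good to about 2 mm. A picture is of the moment at which its call begins. get_calibration takes no time and is no camera call.
- hand_in(): hands the job in, once; it reports no verdict.
Trained networks look in the newest picture that a camera, given by its name, has taken for a name from the list of things; names that differ only in an ending like _2 or _b are one class to them, and where a whole thing is asked for, a point or a joint stands for the part that bears it (a point fixed in the world has none). Each returns a list of dicts, best first, with "p" (0 to 1); they miss things now and then, are a little off and sometimes report something else, mostly with a low value. They report only what shows in the picture. A call takes as long as a camera call. They do not tell look-alikes from the thing itself.
- outline_of(camera, thing): "pixels" (400x640 bool, what is visible of it) and "extent" ([centre column, centre row, width, height] in pixels, round what is visible of it).
The state is a dict: "t": time; "q": joint angles; "joint_vel": joint speeds; "joint_torque": joint torques, N m; "eef_pos": TCP position; "tool_rot": TCP orientation; "contact_force": force on the tool from outside, world axes, zero at the start; "torque": the same for the moment, N m; "gripper_width": opening from 0.0 (shut) to 1.0 (fully open).
Only numpy, scipy, OpenCV 4.12 (cv2) and the standard library are available. Lean on these libraries where they do the work, as an engineer would, in place of code of your own. Each camera call takes 0.05 s, during which the arm holds its last target.

## Working session

There is one attempt and no reset: what is moved stays moved. The work goes in short steps, Python scripts to look and compute and a tool call to move; the robot and the scene stay as the last step left them, time stands still between calls to the robot, and variables do not carry over. Pictures are saved under pics/ and viewed, and the job is handed in when it is done.

Besides the shell and the picture viewer there is one more tool, called as name(argument=value, ...) on one line, values as JSON. apply_moves: Moves the arm, as the interface text tells. Its arguments: {"type":"object","properties":{"increments":{"type":"array"},"squeeze":{"type":"number"}},"required":["increments"]}

```bash
ls; mkdir -p pics; python3 - <<'E'
from station import *
import cv2,numpy as np
o=get_obs();print({k:np.round(v,3) for k,v in o.items()})
for n in("scene","top"):
    im,d=read_camera(n);cv2.imwrite(f"pics/{n}0.png",im);np.save(f"pics/{n}0.npy",d)
    c=get_calibration(n);print(n,c)
E
```

```text
pics
{'t': np.float64(0.0), 'q': array([ 1.064,  0.478,  0.022,  1.556, -0.012,  1.109, -0.083]), 'joint_vel': array([-0.001,  0.   , -0.001,  0.002,  0.002,  0.001,  0.001]), 'joint_torque': array([-1.0000e-03, -5.9646e+01,  1.6070e+00, -2.8121e+01,  1.2000e-02,
        9.0000e-03,  0.0000e+00]), 'eef_pos': array([ 0.262, -0.621,  0.23 ]), 'tool_rot': array([-0.001,  0.98 ,  0.198, -0.   ]), 'contact_force': array([ 0.571,  0.212, -0.273]), 'torque': array([-0.002, -0.007, -0.008]), 'gripper_width': np.float64(1.006)}
scene {'mtx': array([[379.5970344 ,   0.        , 315.88849952],
       [  0.        , 379.5970344 , 196.23080042],
       [  0.        ,   0.        ,   1.        ]]), 'D': array([-0.00922046,  0.        ,  0.        ,  0.        ,  0.        ]), 'camera_from_world': array([[ 0.4686505 ,  0.88333727,  0.00905388, -0.17020148],
       [ 0.74474436, -0.38956699, -0.54184259, -0.30718996],
       [-0.47510266,  0.26067763, -0.84043122,  1.218421  ],
       [ 0.        ,  0.        ,  0.        ,  1.        ]])}
top {'mtx': array([[362.19377052,   0.        , 323.58644415],
       [  0.        , 362.19377052, 197.37248741],
       [  0.        ,   0.        ,   1.        ]]), 'D': array([-0.07951915,  0.        ,  0.        ,  0.        ,  0.        ]), 'camera_from_world': array([[ 0.01894447, -0.9997641 ,  0.01062329, -0.09585276],
       [-0.99336565, -0.0200265 , -0.11324147,  0.45774479],
       [ 0.1134275 , -0.00840751, -0.9935107 ,  0.84373459],
       [ 0.        ,  0.        ,  0.        ,  1.        ]])}
```

View pics/scene0.png

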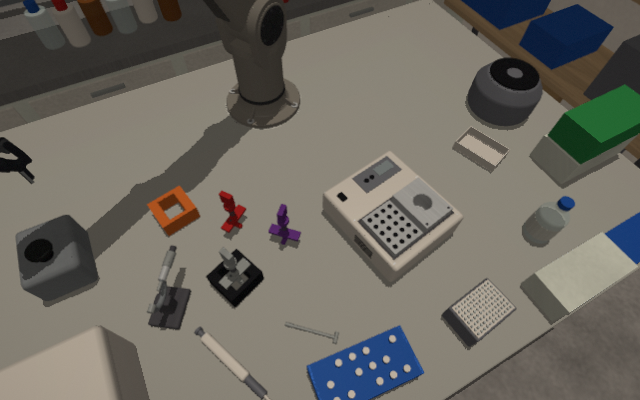

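View pics/top0.png

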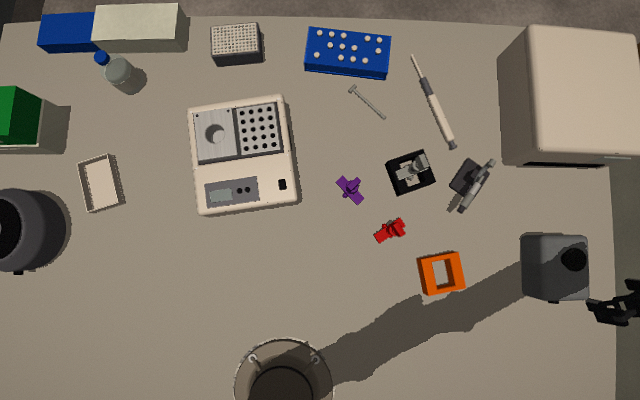

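```bash
cat > h.py <<'E'
from station import *
import cv2,numpy as np
def cloud(n,d):
    c=get_calibration(n);K=c["mtx"];h,w=d.shape
    u,v=np.meshgrid(np.arange(w),np.arange(h))
    p=cv2.undistortPoints(np.stack([u,v],-1).reshape(-1,1,2).astype(np.float64),K,c["D"]).reshape(h,w,2)
    P=np.concatenate([p,np.ones((h,w,1))],-1)*d[...,None]
    T=np.linalg.inv(c["camera_from_world"])
    return P@T[:3,:3].T+T[:3,3]
def rays(n,px,z):
    """pixels -> world at height z"""
    c=get_calibration(n);p=cv2.undistortPoints(np.array(px,float).reshape(-1,1,2),c["mtx"],c["D"]).reshape(-1,2)
    T=np.linalg.inv(c["camera_from_world"]);r=np.c_[p,np.ones(len(p))]@T[:3,:3].T;o=T[:3,3]
    return o+r*((z-o[2])/r[:,2])[:,None]
def proj(n,X):
    c=get_calibration(n);M=c["camera_from_world"]
    r,_=cv2.Rodrigues(M[:3,:3]);return cv2.projectPoints(np.array(X,float).reshape(-1,1,3),r,M[:3,3],c["mtx"],c["D"])[0].reshape(-1,2)
E
python3 - <<'E'
from h import *
for n in("scene","top"):
    im,d=read_camera(n)
    for th in("gauge","heater","rest_top","foot_bar","knob_grip","lock_knob"):
        for r in outline_of(n,th): print(n,th,round(r["p"],2),np.round(r["extent"],0),r["pixels"].sum())
    W=cloud(n,d)
    ext=(360,140,450,210) if n=="top" else (190,230,280,310)
    x0,y0,x1,y1=ext
    cv2.imwrite(f"pics/{n}_st.png",cv2.resize(im[y0:y1,x0:x1],None,fx=7,fy=7,interpolation=cv2.INTER_CUBIC))
    x0,y0,x1,y1=(180,85,310,225) if n=="top" else (310,140,470,290)
    cv2.imwrite(f"pics/{n}_he.png",cv2.resize(im[y0:y1,x0:x1],None,fx=4,fy=4,interpolation=cv2.INTER_CUBIC))
E
```

```text
scene gauge 0.8 [235. 268.  34.  47.] 721
scene gauge 0.61 [284. 222.  31.  38.] 597
scene gauge 0.57 [231. 210.  26.  52.] 656
scene gauge 0.25 [225. 258.  14.  22.] 174
scene heater 0.56 [393. 215. 142. 126.] 10098
scene rest_top 0.73 [236. 279.  53.  51.] 1168
scene rest_top 0.57 [173. 211.  51.  49.] 1228
scene foot_bar 0.57 [236. 275.  32.  29.] 306
scene foot_bar 0.55 [286. 235.  31.  14.] 289
scene foot_bar 0.49 [231. 220.  24.  25.] 253
scene knob_grip 0.63 [226. 200.  17.  17.] 172
scene knob_grip 0.48 [227. 255.  15.  19.] 148
scene knob_grip 0.46 [279. 212.   8.  15.] 162
scene lock_knob 0.65 [283. 214.   7.  14.] 161
scene lock_knob 0.6 [227. 199.  16.  19.] 164
scene lock_knob 0.51 [223. 258.  17.  20.] 176
top gauge 0.9 [389. 231.  34.  23.] 434
top gauge 0.59 [413. 167.  32.  29.] 418
top heater 0.77 [243. 154. 111. 126.] 11197
top rest_top 0.69 [441. 273.  50.  39.] 1381
top rest_top 0.6 [412. 173.  45.  41.] 910
top foot_bar 0.54 [407. 173.  21.  15.] 162
top foot_bar 0.54 [242. 155. 111. 127.] 11276
top foot_bar 0.53 [351. 190.  29.  27.] 222
top foot_bar 0.48 [389. 232.  25.  26.] 159
top knob_grip 0.71 [422. 165.  13.  19.] 181
top knob_grip 0.43 [354. 181.  14.  14.] 113
top knob_grip 0.39 [412. 173.  52.  42.] 928
top lock_knob 0.73 [422. 162.   9.  14.] 141
top lock_knob 0.51 [357. 186.  16.  11.] 108
```

View pics/scene_st.png

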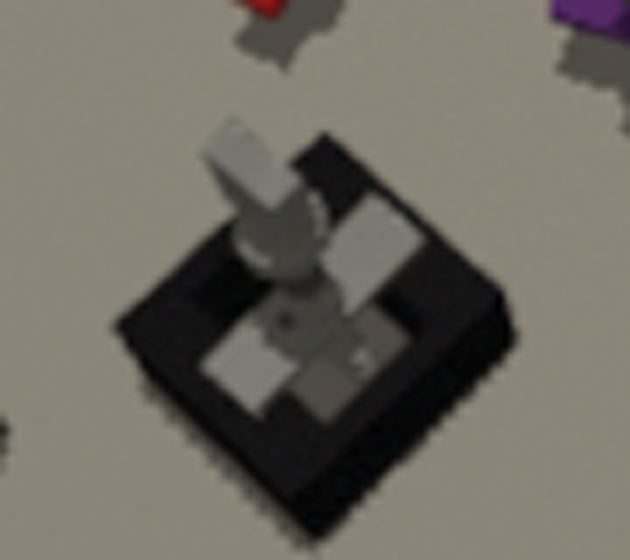

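View pics/top_st.png

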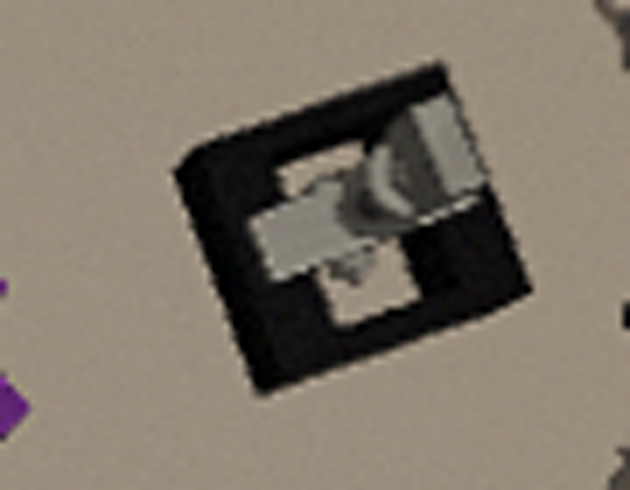

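View pics/scene_he.png

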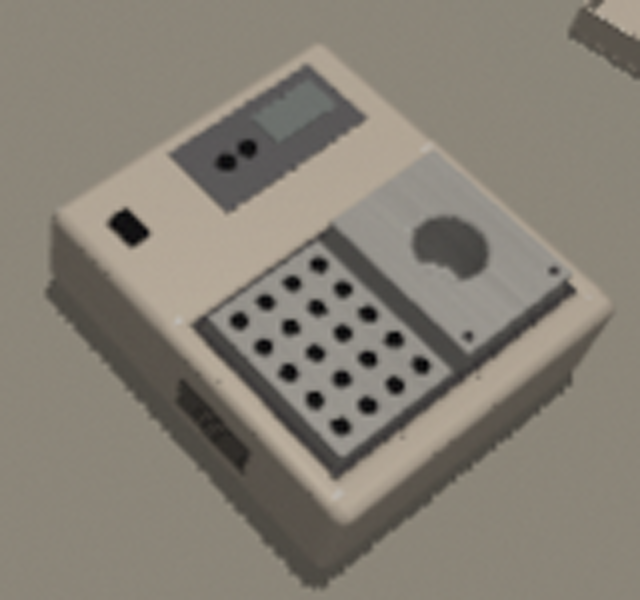

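View pics/top_he.png

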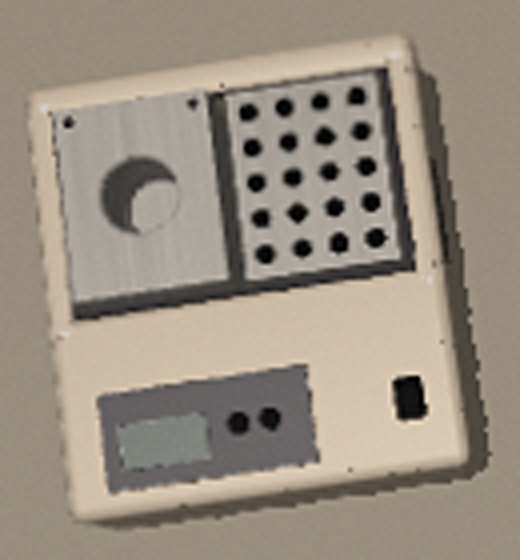

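```bash
python3 - <<'E'
from h import *
for n in("scene","top"):
    im=cv2.imread(f"pics/{n}0.png");d=np.load(f"pics/{n}0.npy");W=cloud(n,d);g=im.max(2)
    # stand
    m=np.zeros(g.shape,bool)
    x0,y0,x1,y1=(380,145,440,200) if n=="top" else (203,248,266,306)
    m[y0:y1,x0:x1]=1
    s=m&(g<45)&(W[...,2]>0.035)&(W[...,2]<0.055)
    P=W[s];print(n,"stand z",np.median(P[:,2]),len(P))
    r=cv2.minAreaRect((P[:,:2]*1000).astype(np.float32));print(r)
    # raised gauge parts
    for lo,hi in((0.046,0.062),(0.1,0.118),(0.145,0.17)):
        P=W[m&(W[...,2]>lo)&(W[...,2]<hi)&(g>=45)]
        if n=="scene": 
            mm=np.zeros(g.shape,bool);mm[235:306,203:266]=1;P=W[mm&(W[...,2]>lo)&(W[...,2]<hi)]
        if len(P)>4: print(lo,hi,len(P),P.mean(0),np.median(P[:,2]),cv2.minAreaRect((P[:,:2]*1000).astype(np.float32)))
    # heater
    m=np.zeros(g.shape,bool)
    x0,y0,x1,y1=(180,85,310,225) if n=="top" else (310,140,470,290)
    m[y0:y1,x0:x1]=1
    z=W[...,2][m];h,e=np.histogram(z,np.arange(0.03,0.13,0.002));print([(round(b,3),int(a)) for a,b in zip(h,e) if a>100])
    P=W[m&(W[...,2]>0.078)&(W[...,2]<0.088)];print("deck",np.median(P[:,2]),cv2.minAreaRect((P[:,:2]*1000).astype(np.float32)))
    x0,y0,x1,y1=(195,110,235,158) if n=="top" else (410,185,440,220)
    P=W[y0:y1,x0:x1].reshape(-1,3);print("block z",np.median(P[:,2]))
E
```

```text
scene stand z 0.04449316810253151 742
((525.523193359375, -296.30291748046875), (86.42350006103516, 92.2052001953125), 20.199718475341797)
0.046 0.062 489 [ 0.52974287 -0.2956009   0.05115217] 0.05180401216181707 ((525.42578125, -297.09918212890625), (85.68707275390625, 90.95046997070312), 20.637699127197266)
0.1 0.118 72 [ 0.53287793 -0.29630986  0.11154852] 0.11252986984897245 ((529.8214111328125, -294.5406494140625), (26.62944221496582, 21.70294761657715), 89.56563568115234)
0.145 0.17 115 [ 0.52844968 -0.29435565  0.15521065] 0.15616932039376574 ((527.06103515625, -294.1357421875), (31.195980072021484, 13.044355392456055), 21.060808181762695)
[(np.float64(0.078), 178), (np.float64(0.08), 673), (np.float64(0.082), 1971), (np.float64(0.084), 1791), (np.float64(0.086), 582), (np.float64(0.088), 158), (np.float64(0.09), 176), (np.float64(0.092), 746), (np.float64(0.094), 773), (np.float64(0.096), 131), (np.float64(0.102), 336), (np.float64(0.104), 722), (np.float64(0.106), 228)]
deck 0.08380373057985968 ((553.5763549804688, 105.03770446777344), (259.06585693359375, 229.97682189941406
[... 503 characters left out ...]
6095581055), 23.5931339263916)
0.145 0.17 111 [ 0.52589312 -0.29124328  0.15546159] 0.15639178056848624 ((526.6478271484375, -292.3451232910156), (29.430179595947266, 14.046360969543457), 23.608301162719727)
[(np.float64(0.078), 138), (np.float64(0.08), 634), (np.float64(0.082), 2435), (np.float64(0.084), 2634), (np.float64(0.086), 882), (np.float64(0.088), 150), (np.float64(0.09), 147), (np.float64(0.092), 716), (np.float64(0.094), 832), (np.float64(0.096), 224), (np.float64(0.102), 357), (np.float64(0.104), 830), (np.float64(0.106), 374)]
deck 0.08409392844791574 ((553.1202392578125, 106.60762023925781), (259.7130126953125, 229.6290283203125), 9.935346603393555)
block z 0.10457164578753175
```

```bash
python3 - <<'E'
from h import *
from scipy.optimize import least_squares
for n,box in(("scene",(405,185,440,217)),("top",(200,118,232,148))):
    im=cv2.imread(f"pics/{n}0.png");d=np.load(f"pics/{n}0.npy");W=cloud(n,d)
    # depth based: pixels below block top within box
    x0,y0,x1,y1=box
    hole=(W[y0:y1,x0:x1,2]<0.1005)
    print(hole.sum())
    # rectify image on the plane z=.1043, 0.5mm per px
    c0=np.array([0.5904,0.161]);r=45
    X,Y=np.meshgrid(np.arange(-r,r+.1,.5),np.arange(-r,r+.1,.5))
    G=np.stack([c0[0]+Y[::-1]/1000,c0[1]-X/1000,0*X+.1043],-1)
    m=proj(n,G.reshape(-1,3)).reshape(*X.shape,2).astype(np.float32)
    R=cv2.remap(im,m[...,0],m[...,1],cv2.INTER_CUBIC)
    D=cv2.remap(W[...,2].astype(np.float32),m[...,0],m[...,1],cv2.INTER_LINEAR)
    g=cv2.GaussianBlur(cv2.cvtColor(R,cv2.COLOR_BGR2GRAY).astype(float),(0,0),1.5)
    best=[]
    for dx in np.arange(-8,8.1,.5):
      for dy in np.arange(-8,8.1,.5):
        a=np.linspace(0,2*np.pi,90)
        def s(rr): return cv2.remap(g.astype(np.float32),(2*(r-dy+rr*np.sin(a))).astype(np.float32)[None],(2*(r-dx+rr*np.cos(a))).astype(np.float32)[None],cv2.INTER_LINEAR)[0]
        best.append((np.clip(s(24)-s(20.),-5,40).mean(),dx,dy))
    best.sort();print(n,best[-4:],"(dx,dy mm world rel. to",c0)
    b=best[-1];v=cv2.resize(R,None,fx=3,fy=3)
    cv2.circle(v,(int(6*(r-b[2])),int(6*(r-b[1]))),132,(0,0,255),1);cv2.circle(v,(6*r,6*r),132,(0,255,0),1)
    cv2.imwrite(f"pics/well_{n}.png",v)
v=np.hstack([cv2.resize(cv2.imread(f"pics/well_{n}.png"),(400,400)) for n in("scene","top")]);cv2.imwrite("pics/well.png",v)
E
```

```text
327
scene [(np.float32(33.885574), np.float64(-2.0), np.float64(2.0)), (np.float32(33.886395), np.float64(-2.0), np.float64(1.5)), (np.float32(33.921154), np.float64(-1.0), np.float64(2.0)), (np.float32(33.957607), np.float64(-1.5), np.float64(2.0))] (dx,dy mm world rel. to [0.5904 0.161 ]
264
top [(np.float32(29.438356), np.float64(-1.5), np.float64(0.0)), (np.float32(29.582975), np.float64(-1.0), np.float64(-1.0)), (np.float32(29.604185), np.float64(-1.0), np.float64(-0.5)), (np.float32(29.699957), np.float64(-1.5), np.float64(-0.5))] (dx,dy mm world rel. to [0.5904 0.161 ]
```

View pics/well.png

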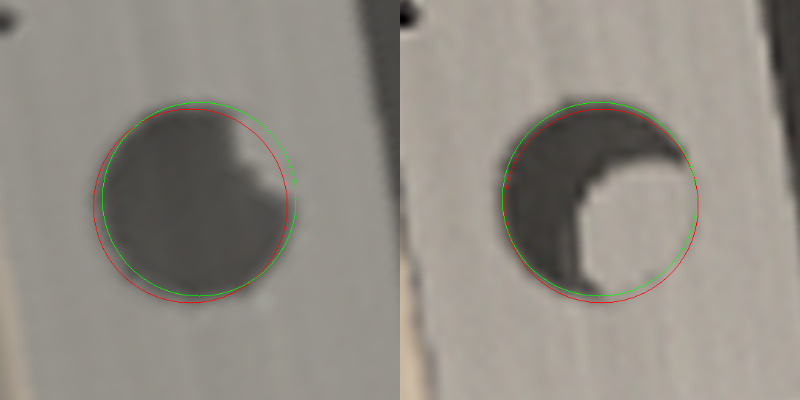

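```bash
cat >> h.py <<'E'
from scipy.spatial.transform import Rotation as Ro
def pose():
    o=get_obs();q=o["tool_rot"];R=Ro.from_quat([q[1],q[2],q[3],q[0]]).as_matrix();return o,np.array(o["eef_pos"]),R
def plan(t,yaw=None):
    o,p,R=pose();s=R.T@(np.array(t)-p)*1000
    y=np.degrees(np.arctan2(R[1,0],R[0,0]));roll=0 if yaw is None else -((yaw-y+180)%360-180)
    print("t %.2f p"%o["t"],np.round(p,4),"yaw %.2f"%y,"tilt",np.round(R[:2,2],4),"F",np.round(o["contact_force"],2),"M",np.round(o["torque"],3),"w %.3f"%o["gripper_width"],"q7 %.2f"%o["q"][6])
    print("tool shift mm",np.round(s,1),"roll %.1f"%roll)
E
python3 - <<'E'
from h import *
plan([.5265,-.2935,.231],21.5)
W=cloud("top",np.load("pics/top0.npy"))
S=cloud("scene",np.load("pics/scene0.npy"))
P=np.r_[W.reshape(-1,3),S.reshape(-1,3)]
a=np.array([.262,-.622]);b=np.array([.5265,-.2935])
for t in np.linspace(.1,1,10):
    c=a+(b-a)*t;m=(np.linalg.norm(P[:,:2]-c,axis=1)<.08);print(np.round(c,2),m.sum(),np.percentile(P[m,2],99.8) if m.any() else 0)
b2=np.array([.5893,.1615])
for t in np.linspace(0,1,8):
    c=b+(b2-b)*t;m=(np.linalg.norm(P[:,:2]-c,axis=1)<.08);print(np.round(c,2),np.percentile(P[m,2],99.8))
E
```

```text
t 0.80 p [ 0.2621 -0.622   0.2313] yaw 22.85 tilt [ 0. -0.] F [ 0.03 -0.95  0.13] M [-0.021 -0.013 -0.   ] w 1.007 q7 -0.08
tool shift mm [ 3.712e+02 -2.001e+02  3.000e-01] roll 1.3
[ 0.29 -0.59] 11113 0.3498040421342341
[ 0.31 -0.56] 11157 0.3498017928437628
[ 0.34 -0.52] 7998 0.10200568572042579
[ 0.37 -0.49] 6101 0.003982615723042017
[ 0.39 -0.46] 5980 0.10462356131320895
[ 0.42 -0.42] 6299 0.10469471726635868
[ 0.45 -0.39] 6409 0.10469281327865197
[ 0.47 -0.36] 6673 0.157281134266735
[ 0.5  -0.33] 6516 0.15878694064191493
[ 0.53 -0.29] 6658 0.1587445890398961
[ 0.53 -0.29] 0.1587445890398961
[ 0.54 -0.23] 0.15864181267378816
[ 0.54 -0.16] 0.1439871227600561
[ 0.55 -0.1 ] 0.09517409775798548
[ 0.56 -0.03] 0.09651640718369085
[0.57 0.03] 0.09758208371151007
[0.58 0.1 ] 0.10824076308274698
[0.59 0.16] 0.10858113688759038
```

apply_moves(increments=[85,46,-25,0,0.3,85,46,-25,0,0.3,85,46,-25,0,0.3,85,46,-25,0,0.3,85,46,-25,0,0,85,46,-25,0,0,85,46,-25,0,0,85,40,-20,0,0,85,0,0,0,0], squeeze=60)

```text
t: 1.92
eef_pos: [0.5332, -0.2973, 0.2316]
tool_rot: [0.001, 0.982, 0.186, 0.001]
contact_force: [-0.7, -0.8, 0.2]
gripper_width: 0.994
```

```bash
python3 - <<'E'
from h import *
plan([.5265,-.2935,.231],21.5)
for n in("scene","top"):
    im,d=read_camera(n)
    cv2.imwrite(f"pics/{n}1.png",im)
E
```

```text
t 1.93 p [ 0.5332 -0.2973  0.2316] yaw 21.47 tilt [ 0.0025 -0.0025] F [-0.68 -0.76  0.23] M [-0.039  0.043 -0.015] w 0.994 q7 -0.83
tool shift mm [-4.8 -6.   0.5] roll -0.0
```

apply_moves(increments=[85,-4.5,-6,20,0,85,0,0,35,0,85,0,0,30,0,85,0,0,15,0,85,0,0,0,0])

```text
t: 2.65
eef_pos: [0.5187, -0.308, 0.1304]
tool_rot: [0.005, 0.984, 0.176, -0.001]
contact_force: [0.1, 0.4, 0.1]
gripper_width: 0.993
```

```bash
python3 - <<'E'
from h import *
plan([.527,-.2932,.126],21.5)
for n in("scene","top"):
    im,d=read_camera(n)
    x0,y0,x1,y1=(360,110,480,210) if n=="top" else (170,200,290,300)
    cv2.imwrite(f"pics/{n}2.png",cv2.resize(im[y0:y1,x0:x1],None,fx=4,fy=4,interpolation=cv2.INTER_CUBIC))
v=np.hstack([cv2.imread(f"pics/{n}2.png")[:,:400] if 0 else cv2.resize(cv2.imread(f"pics/{n}2.png"),(400,333)) for n in("scene","top")]);cv2.imwrite("pics/g2.png",v)
E
```

```text
t 2.65 p [ 0.5187 -0.308   0.1304] yaw 20.32 tilt [ 0.0006 -0.0102] F [0.07 0.39 0.06] M [ 0.004  0.016 -0.026] w 0.993 q7 -0.85
tool shift mm [ 12.9 -11.    4.2] roll -1.2
```

View pics/g2.png

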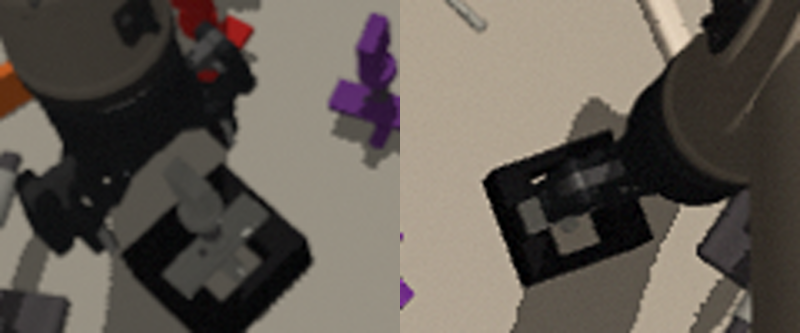

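apply_moves(increments=[85,6.5,-5.5,0,-0.6,85,6.5,-5.5,0,-0.6,85,0,0,2,0,85,0,0,1,0,85,0,0,0,0])

```text
t: 3.38
eef_pos: [0.531, -0.2922, 0.1316]
tool_rot: [0.007, 0.982, 0.188, 0.003]
contact_force: [0.9, -1.1, -0.3]
gripper_width: 0.992
```

```bash
python3 - <<'E'
from h import *
plan([.527,-.2932,.126],21.5)
E
```

```text
t 3.38 p [ 0.531  -0.2922  0.1316] yaw 21.71 tilt [ 0.0082 -0.0132] F [ 0.94 -1.08 -0.31] M [ 0.02   0.019 -0.034] w 0.992 q7 -0.86
tool shift mm [-4.1 -0.6  5.6] roll 0.2
```

apply_moves(increments=[85,0,0,0,0,85,0,0,0,0])

```text
t: 3.62
eef_pos: [0.5307, -0.2925, 0.1315]
tool_rot: [0.007, 0.982, 0.188, 0.003]
contact_force: [0.2, 0.2, -0.8]
gripper_width: 0.997
```

```bash
python3 - <<'E'
from h import *
plan([.527,-.2932,.126],21.5)
read_camera("top");plan([.527,-.2932,.126],21.5)
E
```

```text
t 3.62 p [ 0.5307 -0.2925  0.1315] yaw 21.68 tilt [ 0.0078 -0.0133] F [ 0.18  0.24 -0.82] M [ 0.023 -0.003 -0.004] w 0.997 q7 -0.86
tool shift mm [-3.7 -0.9  5.5] roll 0.2
t 3.67 p [ 0.5307 -0.2925  0.1315] yaw 21.68 tilt [ 0.0078 -0.0132] F [ 0.3   0.37 -0.45] M [ 0.005 -0.034 -0.009] w 0.999 q7 -0.86
tool shift mm [-3.7 -0.8  5.5] roll 0.2
```

apply_moves(increments=[85,-2,-0.4,2.5,0,85,-1.7,-0.4,2.5,0,85,0,0,0,0,85,0,0,0,0])

```text
t: 4.18
eef_pos: [0.5264, -0.2935, 0.126]
tool_rot: [0.007, 0.982, 0.188, 0.002]
contact_force: [-0.4, -0.1, 0.0]
gripper_width: 0.998
```

```bash
python3 - <<'E'
from h import *
plan([.527,-.2932,.126],21.5)
E
```

```text
t 4.17 p [ 0.5264 -0.2935  0.126 ] yaw 21.65 tilt [ 0.0074 -0.0132] F [-0.37 -0.14  0.05] M [ 0.086 -0.029 -0.018] w 0.998 q7 -0.86
tool shift mm [ 0.6 -0.1 -0. ] roll 0.2
```

apply_moves(increments=[0,0,0,0,0,0,0,0,0,0,0,0,0,0,0,0,0,0,0,0,0,0,0,0,0,0,0,0,0,0], squeeze=60)

```text
t: 4.92
eef_pos: [0.5266, -0.2928, 0.1265]
tool_rot: [0.007, 0.982, 0.188, 0.002]
contact_force: [-0.7, 1.2, 1.1]
gripper_width: 0.144
```

```bash
python3 - <<'E'
from h import *
plan([.527,-.2932,.126],21.5)
for n in("scene","top"):
    im,d=read_camera(n)
    x0,y0,x1,y1=(360,110,480,210) if n=="top" else (170,200,290,300)
    cv2.imwrite(f"pics/{n}3.png",cv2.resize(im[y0:y1,x0:x1],None,fx=4,fy=4,interpolation=cv2.INTER_CUBIC))
v=np.hstack([cv2.resize(cv2.imread(f"pics/{n}3.png"),(400,333)) for n in("scene","top")]);cv2.imwrite("pics/g3.png",v)
E
```

```text
t 4.92 p [ 0.5266 -0.2928  0.1265] yaw 21.68 tilt [ 0.0074 -0.0125] F [-0.67  1.17  1.14] M [0.293 0.202 0.012] w 0.144 q7 -0.86
tool shift mm [0.2 0.5 0.5] roll 0.2
```

View pics/g3.png

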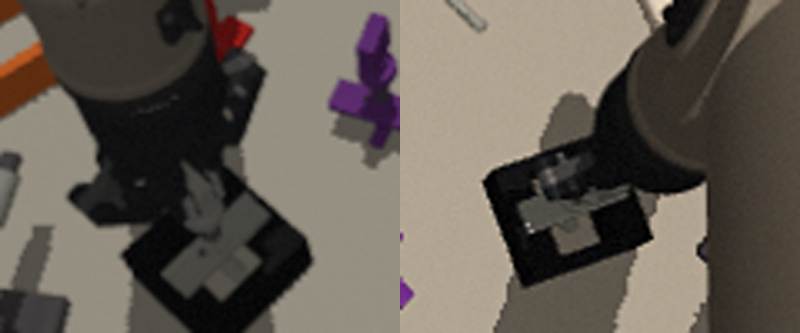

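apply_moves(increments=[0,0,0,-5,0,0,0,0,-10,0,0,0,0,-15,0,0,0,0,-15,0,0,0,0,-15,0,0,0,0,0,0])

```text
t: 5.78
eef_pos: [0.5262, -0.2928, 0.1909]
tool_rot: [0.008, 0.982, 0.188, 0.003]
contact_force: [-0.8, -0.4, -2.7]
gripper_width: 0.142
```

```bash
python3 - <<'E'
from h import *
plan([.527,-.2932,.28],21.5)
E
```

```text
t 5.78 p [ 0.5262 -0.2928  0.1909] yaw 21.65 tilt [ 0.0084 -0.0137] F [-0.82 -0.4  -2.72] M [ 0.046  0.    -0.021] w 0.142 q7 -0.85
tool shift mm [  0.8   2.1 -89.1] roll 0.2
```

apply_moves(increments=[0,0,0,-18,0,0,0,0,-18,0,0,0,0,-18,0,0,0,0,-18,0,0,0,0,-16,0,0,8,-16,0,0,0,8,-16,0,0,0,8,-16,0,0,0,0,0,0,0])

```text
t: 6.9
eef_pos: [0.5293, -0.2313, 0.2822]
tool_rot: [0.006, 0.982, 0.189, 0.001]
contact_force: [0.3, 0.3, -2.6]
gripper_width: 0.142
```

```bash
python3 - <<'E'
from h import *
plan([.5893,.1615,.28],21.5)
E
```

```text
t 6.90 p [ 0.5293 -0.2313  0.2822] yaw 21.84 tilt [ 0.0049 -0.0109] F [ 0.26  0.25 -2.59] M [0.049 0.023 0.025] w 0.142 q7 -0.93
tool shift mm [ 201.9 -342.3   -1.8] roll 0.3
```

apply_moves(increments=[0,12,-20,0,0,0,12,-20,0,0,0,12,-20,0,0,0,12,-20,0,0,0,12,-20,0,0,0,12,-20,0,0,0,12,-20,0,0,0,12,-20,0,0,0,12,-20,0,0,0,12,-20,0,0,0,12,-20,0,0,0,0,0,0,0])

```text
t: 8.4
eef_pos: [0.5697, 0.0244, 0.2736]
tool_rot: [0.007, 0.982, 0.187, -0.003]
contact_force: [0.9, -0.3, -2.6]
gripper_width: 0.14
```

```bash
python3 - <<'E'
from h import *
plan([.5893,.1615,.28],21.5)
E
```

```text
t 8.40 p [0.5697 0.0244 0.2736] yaw 21.50 tilt [-0.0031 -0.0155] F [ 0.89 -0.31 -2.59] M [-0.014 -0.009 -0.017] w 0.140 q7 -1.44
tool shift mm [  68.4 -120.2   -8.6] roll 0.0
```

apply_moves(increments=[0,11,-20,0,0,0,11,-20,0,0,0,11,-20,0,0,0,11,-20,0,0,0,11,-20,0,0,0,7,-12,0,0,0,4,-6,0,0,0,0,0,0,0,0,0,0,0,0])

```text
t: 9.52
eef_pos: [0.5901, 0.1478, 0.2682]
tool_rot: [0.012, 0.984, 0.179, -0.006]
contact_force: [0.6, -0.4, -2.3]
gripper_width: 0.144
```

```bash
python3 - <<'E'
from h import *
plan([.5893,.1615,.28],21.5)
for n in("scene","top"):
    im,d=read_camera(n)
    cv2.imwrite(f"pics/{n}4.png",im)
E
```

```text
t 9.53 p [0.5901 0.1478 0.2682] yaw 20.65 tilt [-0.0068 -0.0251] F [ 0.61 -0.43 -2.34] M [ 0.034 -0.01   0.062] w 0.144 q7 -1.68
tool shift mm [  3.9 -12.8 -12.1] roll -0.8
```

View pics/scene4.png

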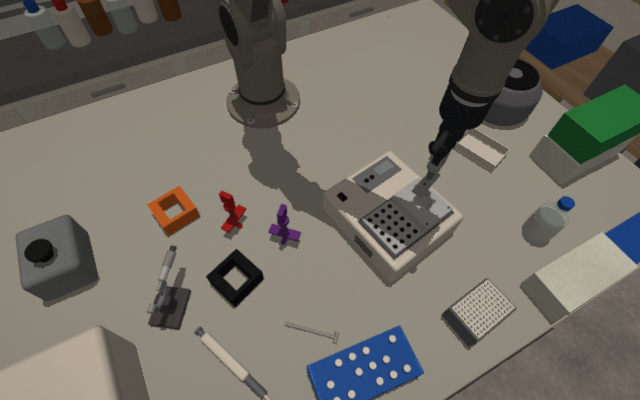

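View pics/top4.png

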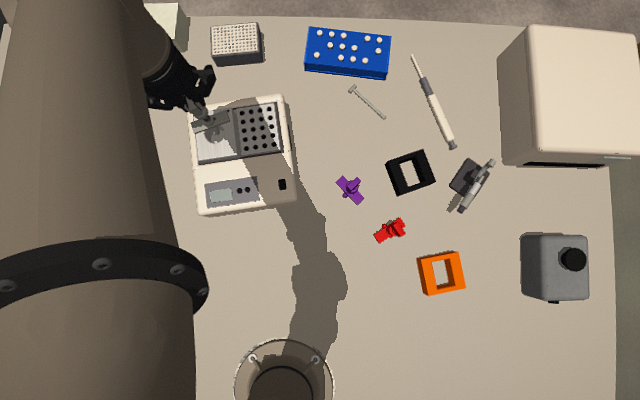

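```bash
python3 - <<'E'
from h import *
plan([.5906,.163,.242])
E
```

```text
t 9.62 p [0.5901 0.148  0.2683] yaw 20.65 tilt [-0.0066 -0.0249] F [-0.02 -0.18 -3.36] M [ 0.027 -0.047  0.004] w 0.145 q7 -1.68
tool shift mm [  6.1 -14.4  25.9] roll 0.0
```

apply_moves(increments=[0,1.5,-3.6,4,0,0,1.5,-3.6,4,0,0,1.5,-3.6,4,0,0,1.5,-3.6,4,0,0,0,0,5,0,0,0,0,5,0,0,0,0,0,0,0,0,0,0,0])

```text
t: 10.62
eef_pos: [0.5903, 0.1632, 0.2396]
tool_rot: [0.012, 0.984, 0.179, -0.006]
contact_force: [0.2, 0.3, -3.0]
gripper_width: 0.147
```

```bash
python3 - <<'E'
from h import *
plan([.5906,.163,.242])
for n in("scene","top"):
    im,d=read_camera(n);np.save(f"pics/{n}5.npy",d);cv2.imwrite(f"pics/{n}5f.png",im)
    x0,y0,x1,y1=(180,80,260,160) if n=="top" else (390,140,470,220)
    cv2.imwrite(f"pics/{n}5.png",cv2.resize(im[y0:y1,x0:x1],(400,400),interpolation=cv2.INTER_CUBIC))
cv2.imwrite("pics/g5.png",np.hstack([cv2.imread(f"pics/{n}5.png") for n in("scene","top")]))
E
```

```text
t 10.62 p [0.5903 0.1632 0.2396] yaw 20.62 tilt [-0.0074 -0.0255] F [ 0.16  0.31 -3.02] M [0.042 0.014 0.043] w 0.147 q7 -1.72
tool shift mm [ 0.2  0.4 -2.4] roll 0.0
```

View pics/g5.png

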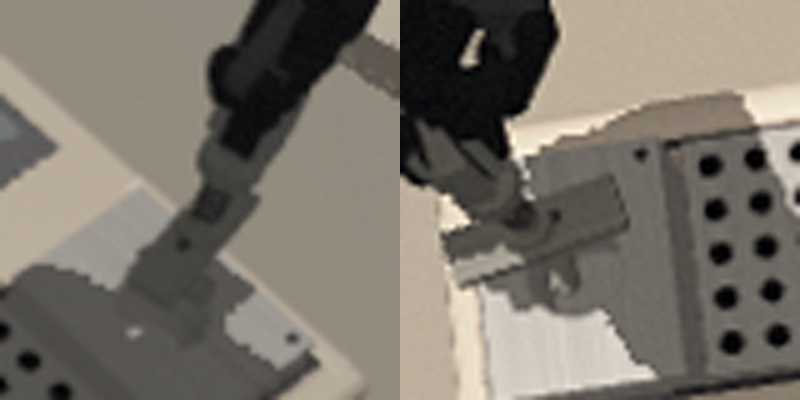

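```bash
python3 - <<'E'
from h import *
for n,(x0,y0,x1,y1) in(("top",(186,112,228,140)),("scene",(415,175,445,205))):
    W=cloud(n,np.load(f"pics/{n}5.npy"))
    P=W[y0:y1,x0:x1].reshape(-1,3)
    h,e=np.histogram(P[:,2],np.arange(.1,.2,.004));print(n,[(round(b,3),int(a)) for a,b in zip(h,e) if a>5])
    for _ in range(1):
        Q=P[(P[:,2]>.160)&(P[:,2]<.176)]
        A=np.c_[Q[:,:2],np.ones(len(Q))]
        w=np.ones(len(Q),bool)
        for _ in range(6):
            c=np.linalg.lstsq(A[w],Q[w,2],rcond=None)[0];w=abs(A@c-Q[:,2])<.0025
        print("plane normal tilt",-c[:2],w.sum(),"z",np.median(Q[w,2]))
        print(cv2.minAreaRect((Q[w,:2]*1000).astype(np.float32)))
E
```

```text
top [(np.float64(0.1), 68), (np.float64(0.104), 187), (np.float64(0.132), 6), (np.float64(0.136), 25), (np.float64(0.14), 11), (np.float64(0.16), 44), (np.float64(0.164), 283), (np.float64(0.168), 52), (np.float64(0.172), 30), (np.float64(0.188), 7), (np.float64(0.192), 7)]
plane normal tilt [0.00423843 0.01668019] 321 z 0.16636181425352103
((588.5897827148438, 161.00051879882812), (25.313364028930664, 75.90925598144531), 21.030303955078125)
scene [(np.float64(0.1), 55), (np.float64(0.104), 157), (np.float64(0.132), 10), (np.float64(0.136), 15), (np.float64(0.14), 6), (np.float64(0.16), 24), (np.float64(0.164), 167), (np.float64(0.168), 25), (np.float64(0.172), 30), (np.float64(0.176), 8), (np.float64(0.18), 7), (np.float64(0.184), 7), (np.float64(0.188), 8), (np.float64(0.192), 9)]
plane normal tilt [0.00996192 0.02038673] 186 z 0.16626839970280022
((589.4970703125, 159.32034301757812), (23.845491409301758, 75.05352783203125), 20.783449172973633)
```

```bash
python3 - <<'E'
from h import *
from scipy.optimize import least_squares
for n,zb in(("scene",.1041),("top",.1045),("scene",.1045)):
    im=cv2.imread(f"pics/{n}0.png");d=np.load(f"pics/{n}0.npy");W=cloud(n,d)
    g=cv2.cvtColor(im,cv2.COLOR_BGR2GRAY).astype(np.float32)
    c=np.array([.5896,.1612])
    a=np.radians(np.arange(0,360,4));r=np.arange(15,30,.25)
    for it in range(4):
        X=np.stack([c[0]+np.outer(np.cos(a),r)/1000,c[1]+np.outer(np.sin(a),r)/1000,np.full((len(a),len(r)),zb)],-1)
        m=proj(n,X.reshape(-1,3)).reshape(len(a),len(r),2).astype(np.float32)
        V=cv2.remap(g,m[...,0],m[...,1],cv2.INTER_CUBIC)
        G=np.gradient(V,axis=1);k=G.argmax(1);ok=(G.max(1)>4)&(k>2)&(k<len(r)-3)
        pts=c+np.c_[np.cos(a)*r[k],np.sin(a)*r[k]]/1000
        f=least_squares(lambda p:(np.hypot(*(pts[ok]-p[:2]).T)-p[2])*1000,[*c,.022],loss="soft_l1",f_scale=.5)
        c=f.x[:2]
    print(n,zb,np.round(f.x*1000,2),ok.sum(),"rms",np.round(np.median(abs(f.fun)),2))
    f=least_squares(lambda p:(np.hypot(*(pts[ok]-p[:2]).T)-.022)*1000,c,loss="soft_l1",f_scale=.5);print(f.x)
    # depth
    D=W[...,2];hz=np.where(D<zb-.004,1.,0.).astype(np.float32)
    V=cv2.remap(hz,m[...,0],m[...,1],cv2.INTER_LINEAR)
    rr=np.array([np.interp(.5,(1-v),r) if v[0]>.5 and v[-1]<.5 else np.nan for v in V]);o=~np.isnan(rr)
    pts=c+np.c_[np.cos(a)*rr,np.sin(a)*rr]/1000
    f=least_squares(lambda p:(np.hypot(*(pts[o]-p[:2]).T)-p[2])*1000,[*c,.022],loss="soft_l1",f_scale=.5);print(" depth",np.round(f.x*1000,2),o.sum())
E
```

```text
scene 0.1041 [589.71 162.22  22.17] 58 rms 0.41
[0.58970327 0.16220329]
 depth [590.21 159.81  21.21] 90
top 0.1045 [590.33 161.6   22.2 ] 63 rms 0.29
[0.59044839 0.16174047]
 depth [589.81 161.55  21.05] 90
scene 0.1045 [589.95 161.9   22.06] 59 rms 0.5
[0.58994653 0.16190202]
 depth [590.54 159.57  21.24] 90
```

```bash
python3 - <<'E'
from h import *
plan([.5915,.1643,.2195])
E
```

```text
t 10.72 p [0.5903 0.1633 0.2397] yaw 20.62 tilt [-0.0073 -0.0254] F [ 1.01 -0.07 -2.38] M [ 0.02   0.018 -0.032] w 0.140 q7 -1.72
tool shift mm [ 1.8 -1.  20.1] roll 0.0
```

apply_moves(increments=[0,0.5,-0.3,5,0,0,0.5,-0.3,5,0,0,0.4,-0.2,5,0,0,0.4,-0.2,5,0,0,0,0,0,0,0,0,0,0,0])

```text
t: 11.48
eef_pos: [0.5915, 0.1643, 0.2181]
tool_rot: [0.012, 0.984, 0.179, -0.006]
contact_force: [0.0, -0.0, -2.2]
gripper_width: 0.141
```

```bash
python3 - <<'E'
from h import *
plan([.5915,.1643,.2195])
plan([.5915,.1643,.195])
E
```

```text
t 11.47 p [0.5915 0.1643 0.2181] yaw 20.61 tilt [-0.0074 -0.0254] F [ 0.05 -0.02 -2.23] M [ 0.082 -0.058 -0.044] w 0.141 q7 -1.73
tool shift mm [-0.1  0.  -1.4] roll 0.0
t 11.47 p [0.5915 0.1643 0.2181] yaw 20.61 tilt [-0.0074 -0.0254] F [ 0.05 -0.02 -2.23] M [ 0.082 -0.058 -0.044] w 0.141 q7 -1.73
tool shift mm [ 0.3 -0.5 23.1] roll 0.0
```

apply_moves(increments=[0,0,0,1.5,0,0,0,0,1.5,0,0,0,0,1.5,0,0,0,0,1.5,0])

```text
t: 11.98
eef_pos: [0.5918, 0.1642, 0.2123]
tool_rot: [0.012, 0.984, 0.179, -0.005]
contact_force: [0.5, 0.9, -1.9]
gripper_width: 0.14
```

```bash
python3 - <<'E'
from h import *
plan([.5915,.1643,.195])
E
```

```text
t 11.97 p [0.5918 0.1642 0.2123] yaw 20.60 tilt [-0.0064 -0.0252] F [ 0.46  0.92 -1.95] M [ 0.006 -0.059 -0.02 ] w 0.140 q7 -1.73
tool shift mm [-0.  -0.5 17.3] roll 0.0
```

apply_moves(increments=[0,0,-0.1,2,0,0,0,-0.1,2,0,0,0,-0.1,2,0,0,0,-0.1,2,0])

```text
t: 12.48
eef_pos: [0.5916, 0.1644, 0.2037]
tool_rot: [0.012, 0.984, 0.179, -0.005]
contact_force: [-0.2, -0.3, -2.9]
gripper_width: 0.143
```

```bash
python3 - <<'E'
from h import *
plan([.5915,.1643,.19])
E
```

```text
t 12.47 p [0.5916 0.1644 0.2037] yaw 20.60 tilt [-0.0065 -0.0252] F [-0.24 -0.29 -2.89] M [ 0.032 -0.01   0.036] w 0.143 q7 -1.74
tool shift mm [ 0.1 -0.2 13.7] roll 0.0
```

apply_moves(increments=[0,0,-0.1,2,0,0,0,0,2,0,0,0,-0.1,2,0,0,0,0,2,0,0,0,0,2,0,0,0,0,1.5,0,0,0,0,0,0])

```text
t: 13.35
eef_pos: [0.5914, 0.1643, 0.1911]
tool_rot: [0.012, 0.984, 0.179, -0.006]
contact_force: [-1.1, -1.0, -2.0]
gripper_width: 0.144
```

```bash
python3 - <<'E'
from h import *
plan([.5915,.1643,.186])
E
```

```text
t 13.35 p [0.5914 0.1643 0.1911] yaw 20.61 tilt [-0.0068 -0.0253] F [-1.11 -0.95 -2.  ] M [ 0.082 -0.037  0.019] w 0.144 q7 -1.74
tool shift mm [ 0.2 -0.1  5.1] roll 0.0
```

apply_moves(increments=[0,0,0,1,0,0,0,0,1,0,0,0,0,1,0])

```text
t: 13.72
eef_pos: [0.5915, 0.1642, 0.1882]
tool_rot: [0.012, 0.984, 0.179, -0.005]
contact_force: [-0.0, 0.3, -2.0]
gripper_width: 0.14
```

apply_moves(increments=[0,0,0,0.5,0,0,0,0,0.5,0])

```text
t: 13.98
eef_pos: [0.5914, 0.1643, 0.1871]
tool_rot: [0.012, 0.984, 0.179, -0.005]
contact_force: [0.7, -0.0, -2.2]
gripper_width: 0.139
```

apply_moves(increments=[0,0,0,0.5,0])

```text
t: 14.1
eef_pos: [0.5916, 0.1642, 0.1869]
tool_rot: [0.012, 0.984, 0.179, -0.005]
contact_force: [-0.1, -0.7, 1.0]
gripper_width: 0.135
```

apply_moves(increments=[0,0,0,0.5,0])

```text
t: 14.22
eef_pos: [0.5917, 0.1642, 0.1868]
tool_rot: [0.012, 0.984, 0.179, -0.005]
contact_force: [-1.7, -0.9, 1.4]
gripper_width: 0.142
```

apply_moves(increments=[0,0,0,0.5,0])

```text
t: 14.35
eef_pos: [0.5917, 0.1642, 0.1867]
tool_rot: [0.012, 0.984, 0.179, -0.005]
contact_force: [-1.6, -1.5, 3.1]
gripper_width: 0.143
```

apply_moves(increments=[0,0,0,0.8,0])

```text
t: 14.48
eef_pos: [0.5918, 0.1642, 0.1867]
tool_rot: [0.012, 0.984, 0.179, -0.005]
contact_force: [-3.6, -2.3, 6.8]
gripper_width: 0.14
```

apply_moves(increments=[0,0,0,0.8,0])

```text
t: 14.6
eef_pos: [0.5919, 0.1642, 0.1867]
tool_rot: [0.012, 0.984, 0.179, -0.005]
contact_force: [-3.2, -1.6, 6.8]
gripper_width: 0.145
```

```bash
python3 - <<'E'
from h import *
plan([.5915,.1643,.186])
for n in("scene","top"):
    im,d=read_camera(n);np.save(f"pics/{n}6.npy",d)
    x0,y0,x1,y1=(180,80,260,160) if n=="top" else (390,140,470,220)
    cv2.imwrite(f"pics/{n}6.png",cv2.resize(im[y0:y1,x0:x1],(400,400),interpolation=cv2.INTER_CUBIC))
cv2.imwrite("pics/g6.png",np.hstack([cv2.imread(f"pics/{n}6.png") for n in("scene","top")]))
plan([.5915,.1643,.186])
E
```

```text
t 14.60 p [0.5919 0.1642 0.1867] yaw 20.59 tilt [-0.0049 -0.0252] F [-3.18 -1.6   6.81] M [-0.185  1.019  0.131] w 0.145 q7 -1.74
tool shift mm [-0.3 -0.3  0.7] roll 0.0
t 14.70 p [0.5919 0.1641 0.1867] yaw 20.59 tilt [-0.0048 -0.0253] F [-3.84 -1.83  6.7 ] M [-0.163  0.94   0.075] w 0.144 q7 -1.74
tool shift mm [-0.3 -0.3  0.7] roll 0.0
```

View pics/g6.png

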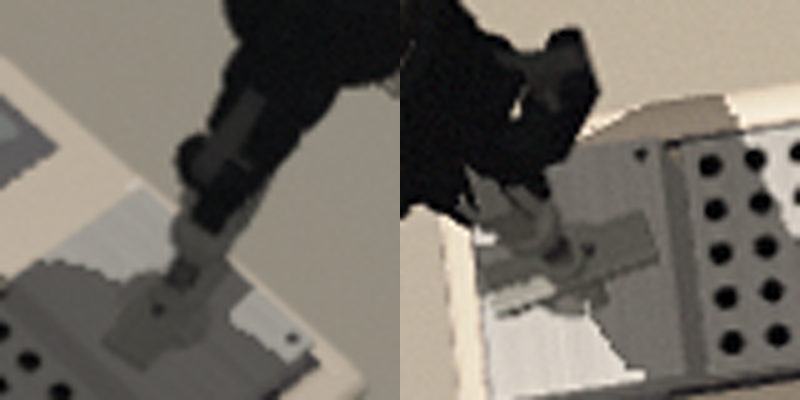

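apply_moves(increments=[0,-0.1,-0.1,0.8,-4,0,-0.1,0,0.8,-7,0,-0.1,0,0.8,-7])

```text
t: 15.08
eef_pos: [0.594, 0.1653, 0.1867]
tool_rot: [0.011, 0.942, 0.334, -0.003]
contact_force: [-1.7, -1.4, 4.7]
gripper_width: 0.141
```

```bash
python3 - <<'E'
from h import *
plan([.5917,.1642,.186],20.6+68)
E
```

```text
t 15.07 p [0.594  0.1653 0.1867] yaw 39.06 tilt [ 0.0015 -0.0226] F [-1.65 -1.41  4.7 ] M [-0.003  0.955 -0.137] w 0.141 q7 -1.45
tool shift mm [-2.5 -0.6  0.7] roll -49.5
```

apply_moves(increments=[0,-1.2,-0.3,0.9,0,0,-1,-0.3,0.9,0])

```text
t: 15.32
eef_pos: [0.5932, 0.165, 0.1866]
tool_rot: [0.011, 0.942, 0.335, -0.001]
contact_force: [-0.2, -0.8, 5.2]
gripper_width: 0.137
```

```bash
python3 - <<'E'
from h import *
plan([.5917,.1642,.186],20.6+68)
E
```

```text
t 15.32 p [0.5932 0.165  0.1866] yaw 39.10 tilt [ 0.0046 -0.0209] F [-0.15 -0.83  5.19] M [0.033 0.27  0.063] w 0.137 q7 -1.45
tool shift mm [-1.6 -0.4  0.7] roll -49.5
```

apply_moves(increments=[0,0,0,0.9,-5,0,0,0,0.9,-5,0,0,0,0.9,-5])

```text
t: 15.7
eef_pos: [0.5934, 0.1656, 0.1867]
tool_rot: [0.01, 0.889, 0.458, -0.002]
contact_force: [-3.8, -0.7, 8.4]
gripper_width: 0.146
```

```bash
python3 - <<'E'
from h import *
plan([.5932,.165,.186],20.6+68)
E
```

```text
t 15.70 p [0.5934 0.1656 0.1867] yaw 54.47 tilt [ 0.0058 -0.0202] F [-3.8  -0.73  8.37] M [-0.15   1.227 -0.129] w 0.146 q7 -1.21
tool shift mm [-0.6  0.2  0.7] roll -34.1
```

apply_moves(increments=[0,-0.2,-0.3,0.8,-5,0,-0.2,-0.3,0.8,-5,0,-0.1,-0.3,0.8,-5])

```text
t: 16.08
eef_pos: [0.5925, 0.1659, 0.1867]
tool_rot: [0.01, 0.82, 0.573, -0.003]
contact_force: [-2.9, -1.8, 6.7]
gripper_width: 0.139
```

```bash
python3 - <<'E'
from h import *
plan([.5932,.165,.186],20.6+68)
E
```

```text
t 16.07 p [0.5925 0.1659 0.1867] yaw 69.90 tilt [ 0.007  -0.0197] F [-2.86 -1.85  6.74] M [-0.112  0.967 -0.066] w 0.139 q7 -0.97
tool shift mm [-0.6  0.9  0.7] roll -18.7
```

apply_moves(increments=[0,0,0,0.8,-5,0,0,0.1,0.8,-5,0,0,0.1,0.8,-5,0,0,0.1,0.8,-3])

```text
t: 16.58
eef_pos: [0.5921, 0.1662, 0.1867]
tool_rot: [0.009, 0.717, 0.697, -0.005]
contact_force: [-4.0, -0.7, 7.5]
gripper_width: 0.141
```

```bash
python3 - <<'E'
from h import *
plan([.5932,.165,.186],20.6)
for n in("scene","top"):
    im,d=read_camera(n);np.save(f"pics/{n}7.npy",d)
    x0,y0,x1,y1=(180,80,260,160) if n=="top" else (390,140,470,220)
    cv2.imwrite(f"pics/{n}7.png",cv2.resize(im[y0:y1,x0:x1],(400,400),interpolation=cv2.INTER_CUBIC))
    W=cloud(n,d);x0,y0,x1,y1=(186,112,240,145) if n=="top" else (400,185,445,220)
    P=W[y0:y1,x0:x1].reshape(-1,3);Q=P[(P[:,2]>.1095)&(P[:,2]<.118)]
    A=np.c_[Q[:,:2],np.ones(len(Q))];w=np.ones(len(Q),bool)
    for _ in range(6):
        c=np.linalg.lstsq(A[w],Q[w,2],rcond=None)[0];w=abs(A@c-Q[:,2])<.002
    print(n,"tilt",-c[:2],w.sum(),np.median(Q[w,2]),cv2.minAreaRect((Q[w,:2]*1000).astype(np.float32)))
cv2.imwrite("pics/g7.png",np.hstack([cv2.imread(f"pics/{n}7.png") for n in("scene","top")]))
E
```

```text
t 16.57 p [0.5921 0.1662 0.1867] yaw 88.42 tilt [ 0.0062 -0.0198] F [-4.   -0.75  7.55] M [-0.177  1.264 -0.129] w 0.141 q7 -0.67
tool shift mm [-1.2  1.1  0.7] roll 67.8
scene tilt [0.02123572 0.0290805 ] 149 0.1131770280895944 ((593.5438842773438, 161.1343994140625), (23.698789596557617, 75.3771743774414), 26.1042537689209)
top tilt [0.03319495 0.03888441] 167 0.11353607599423199 ((597.5978393554688, 154.90882873535156), (24.230966567993164, 59.01221466064453), 24.01239776611328)
```

View pics/g7.png

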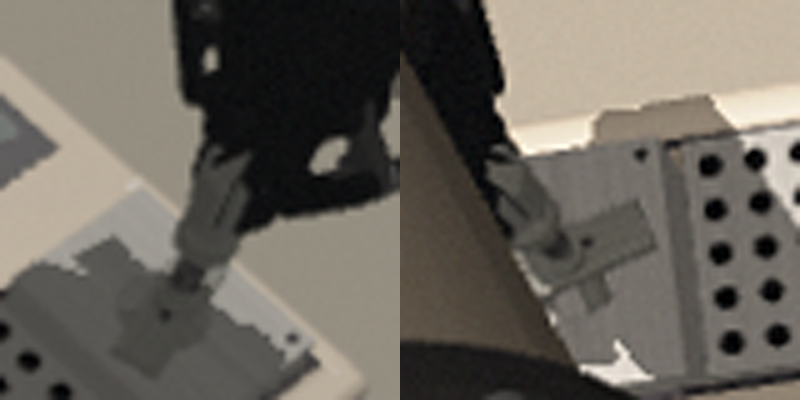

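apply_moves(increments=[0,0,-0.8,0.7,0,0,0,-0.8,0.7,0])

```text
t: 16.92
eef_pos: [0.5914, 0.1662, 0.1868]
tool_rot: [0.01, 0.717, 0.697, -0.004]
contact_force: [-0.7, -2.2, 5.3]
gripper_width: 0.141
```

```bash
cat >> h.py <<'E'
def bar(tag,zlo=.1095,zhi=.117):
  for n in("scene","top"):
    im,d=read_camera(n)
    W=cloud(n,d);x0,y0,x1,y1=(186,112,240,145) if n=="top" else (400,185,445,220)
    P=W[y0:y1,x0:x1].reshape(-1,3);Q=P[(P[:,2]>zlo)&(P[:,2]<zhi)&(np.hypot(P[:,0]-.5905,P[:,1]-.161)>.012)&(np.hypot(P[:,0]-.5905,P[:,1]-.161)<.043)]
    A=np.c_[Q[:,:2],np.ones(len(Q))];w=np.ones(len(Q),bool)
    for _ in range(6):
        c=np.linalg.lstsq(A[w],Q[w,2],rcond=None)[0];w=abs(A@c-Q[:,2])<.002
    print(n,"tilt",-c[:2],w.sum(),np.median(Q[w,2]),cv2.minAreaRect((Q[w,:2]*1000).astype(np.float32)))
E
python3 - <<'E'
from h import *
plan([.5932,.165,.186],20.6)
bar(8)
E
```

```text
t 16.93 p [0.5914 0.1662 0.1868] yaw 88.30 tilt [ 0.0083 -0.0194] F [-0.68 -2.18  5.3 ] M [-0.129  0.309 -0.024] w 0.141 q7 -0.68
tool shift mm [-1.1  1.8  0.9] roll 67.7
scene tilt [0.03592075 0.04012945] 146 0.11351142566366079 ((593.0595092773438, 161.3800048828125), (24.01556396484375, 75.98653411865234), 25.895206451416016)
top tilt [-0.00958566  0.02182531] 147 0.11370402558848447 ((596.2589721679688, 155.8560791015625), (22.93083381652832, 61.32767105102539), 26.31624412536621)
```

apply_moves(increments=[0,-0.8,-1.5,0.7,0,0,-0.8,-1.5,0.7,0])

```text
t: 17.27
eef_pos: [0.5901, 0.1655, 0.1867]
tool_rot: [0.011, 0.718, 0.696, -0.001]
contact_force: [0.5, 0.1, 4.9]
gripper_width: 0.137
```

```bash
python3 - <<'E'
from h import *
plan([.5932,.165,.186],20.6)
bar(8)
E
```

```text
t 17.27 p [0.5901 0.1655 0.1867] yaw 88.27 tilt [ 0.0126 -0.0172] F [0.51 0.15 4.85] M [ 0.289 -0.108 -0.042] w 0.137 q7 -0.68
tool shift mm [-0.4  3.1  0.8] roll 67.7
scene tilt [-0.00534846  0.01214569] 137 0.11373014397821457 ((592.4226684570312, 161.3346710205078), (23.981325149536133, 76.1545181274414), 24.672012329101562)
top tilt [-0.01673733  0.00768331] 150 0.11401591482189738 ((594.4534912109375, 155.48924255371094), (23.004898071289062, 62.56943893432617), 26.731441497802734)
```

apply_moves(increments=[0,0,-0.1,0.9,5,0,0,-0.1,0.9,5,0,0,-0.1,0.9,5,0,0,-0.1,0.9,5])

```text
t: 17.88
eef_pos: [0.5906, 0.1653, 0.1867]
tool_rot: [0.012, 0.831, 0.557, 0.002]
contact_force: [-2.1, -1.2, 9.4]
gripper_width: 0.141
```

```bash
python3 - <<'E'
from h import *
plan([.5901,.1655,.186],20.6)
E
```

```text
t 17.88 p [0.5906 0.1653 0.1867] yaw 67.64 tilt [ 0.0157 -0.0177] F [-2.14 -1.21  9.37] M [-0.198  0.696  0.103] w 0.141 q7 -1.00
tool shift mm [-0.  -0.6  0.7] roll 47.0
```

apply_moves(increments=[0,-0.1,-0.3,0.75,5,0,-0.1,-0.3,0.75,5,0,-0.1,-0.3,0.75,5,0,-0.2,-0.2,0.75,5])

```text
t: 18.38
eef_pos: [0.5899, 0.1644, 0.1867]
tool_rot: [0.013, 0.917, 0.398, 0.004]
contact_force: [-1.9, -1.3, 8.8]
gripper_width: 0.144
```

```bash
python3 - <<'E'
from h import *
plan([.5901,.1655,.186],20.6)
E
```

```text
t 18.38 p [0.5899 0.1644 0.1867] yaw 46.96 tilt [ 0.0179 -0.0196] F [-1.91 -1.29  8.83] M [-0.17   0.634  0.104] w 0.144 q7 -1.33
tool shift mm [ 0.9 -0.6  0.7] roll 26.4
```

apply_moves(increments=[0,-0.1,-0.1,0.75,5,0,-0.1,-0.1,0.75,5,0,-0.1,-0.1,0.75,5,0,-0.1,-0.1,0.75,5])

```text
t: 18.88
eef_pos: [0.5898, 0.1637, 0.1868]
tool_rot: [0.012, 0.974, 0.227, 0.007]
contact_force: [-2.4, -1.8, 8.7]
gripper_width: 0.145
```

```bash
python3 - <<'E'
from h import *
plan([.5901,.1655,.186],20.6)
bar(1)
E
```

```text
t 18.88 p [0.5898 0.1637 0.1868] yaw 26.29 tilt [ 0.0202 -0.0209] F [-2.36 -1.8   8.67] M [-0.113  0.642  0.078] w 0.145 q7 -1.66
tool shift mm [ 1.  -1.5  0.7] roll 5.7
scene tilt [0.00223559 0.02253602] 142 0.11345814270710064 ((590.299560546875, 160.91574096679688), (24.283802032470703, 76.45849609375), 21.620134353637695)
top tilt [-0.00865014  0.02213643] 206 0.11356488529082531 ((591.1007690429688, 161.47019958496094), (23.38170051574707, 75.78607940673828), 20.522693634033203)
```

apply_moves(increments=[0,0,0,0.75,4,0,0,0,0.75,3,0,0,0,0.75,1,0,0,0,0.7,0])

```text
t: 19.48
eef_pos: [0.5894, 0.1631, 0.1868]
tool_rot: [0.013, 0.987, 0.158, 0.009]
contact_force: [-3.3, -1.6, 9.5]
gripper_width: 0.143
```

```bash
python3 - <<'E'
from h import *
plan([.5901,.1655,.186],20.6)
bar(1)
E
```

```text
t 19.48 p [0.5894 0.1631 0.1868] yaw 18.15 tilt [ 0.0208 -0.0227] F [-3.31 -1.55  9.46] M [-0.021  0.741  0.166] w 0.143 q7 -1.79
tool shift mm [ 1.4 -2.   0.8] roll -2.4
scene tilt [-0.00968543  0.01996365] 146 0.11360826006981695 ((590.8212890625, 160.69554138183594), (23.42841911315918, 77.019775390625), 17.415376663208008)
top tilt [0.00265519 0.01472009] 197 0.11353982187266409 ((590.1182861328125, 160.91915893554688), (24.104135513305664, 76.47341918945312), 19.052337646484375)
```

apply_moves(increments=[0,0,0,0.3,0,0,0,0,0,0])

```text
t: 19.82
eef_pos: [0.5891, 0.1632, 0.187]
tool_rot: [0.013, 0.987, 0.158, 0.009]
contact_force: [-0.1, -0.3, 3.2]
gripper_width: 0.138
```

```bash
python3 - <<'E'
from h import *
plan([.5894,.1631,.22])
E
```

```text
t 19.82 p [0.5891 0.1632 0.187 ] yaw 18.22 tilt [ 0.0209 -0.023 ] F [-0.1  -0.31  3.2 ] M [0.047 0.235 0.138] w 0.138 q7 -1.79
tool shift mm [  0.7   1.1 -33. ] roll 0.0
```

Lateral force is gone; lift straight up in small steps.

apply_moves(increments=[0,0,0,-0.5,0,0,0,0,-1,0,0,0,0.1,-2,0,0,0,0.1,-2,0])

```text
t: 20.32
eef_pos: [0.5887, 0.1629, 0.1903]
tool_rot: [0.013, 0.987, 0.158, 0.008]
contact_force: [3.0, 0.4, -3.7]
gripper_width: 0.141
```

```bash
python3 - <<'E'
from h import *
plan([.5891,.1632,.22])
E
```

```text
t 20.32 p [0.5887 0.1629 0.1903] yaw 18.23 tilt [ 0.0195 -0.0231] F [ 3.02  0.41 -3.66] M [ 0.235 -0.705  0.009] w 0.141 q7 -1.79
tool shift mm [  0.8   0.7 -29.7] roll 0.0
```

apply_moves(increments=[0,0.5,0.1,-1,0,0,0.3,0.1,-2,0])

```text
t: 20.58
eef_pos: [0.5892, 0.1628, 0.1931]
tool_rot: [0.013, 0.987, 0.158, 0.007]
contact_force: [1.3, 0.1, -3.4]
gripper_width: 0.143
```

```bash
python3 - <<'E'
from h import *
plan([.5891,.1632,.22])
E
```

```text
t 20.57 p [0.5892 0.1628 0.1931] yaw 18.23 tilt [ 0.0185 -0.0236] F [ 1.29  0.08 -3.43] M [ 0.141 -0.379  0.007] w 0.143 q7 -1.79
tool shift mm [  0.3   0.4 -26.9] roll 0.0
```

apply_moves(increments=[0,0.2,0.1,-2,0,0,0.2,0.1,-2,0,0,0.1,0.1,-2,0])

```text
t: 20.95
eef_pos: [0.5893, 0.1627, 0.1994]
tool_rot: [0.013, 0.987, 0.158, 0.007]
contact_force: [0.8, -0.3, -2.3]
gripper_width: 0.143
```

```bash
python3 - <<'E'
from h import *
plan([.5891,.1632,.22])
E
```

```text
t 20.95 p [0.5893 0.1627 0.1994] yaw 18.23 tilt [ 0.0177 -0.0239] F [ 0.82 -0.35 -2.3 ] M [ 0.097 -0.309  0.053] w 0.143 q7 -1.78
tool shift mm [  0.2   0.  -20.6] roll 0.0
```

apply_moves(increments=[0,0.1,0.1,-2,0,0,0.1,0.1,-2,0,0,0.1,0.1,-2,0,0,0.1,0.1,-2,0,0,0.1,0.1,-2,0,0,0.1,0.1,-2,0])

```text
t: 21.7
eef_pos: [0.5894, 0.1625, 0.2123]
tool_rot: [0.013, 0.987, 0.158, 0.006]
contact_force: [-0.0, 0.1, -2.3]
gripper_width: 0.142
```

```bash
python3 - <<'E'
from h import *
plan([.5891,.1632,.24])
E
```

```text
t 21.70 p [0.5894 0.1625 0.2123] yaw 18.22 tilt [ 0.0167 -0.0243] F [-0.    0.05 -2.28] M [ 0.104  0.022 -0.023] w 0.142 q7 -1.78
tool shift mm [  0.2  -0.  -27.7] roll 0.0
```

apply_moves(increments=[0,0.1,0.1,-6,0,0,0,0,-12,0,0,0,0,-15,0,0,0,0,-15,0,0,0,0,-15,0,0,0,0,-10,0,0,0,0,0,0])

```text
t: 22.58
eef_pos: [0.5884, 0.1647, 0.2924]
tool_rot: [0.013, 0.987, 0.158, 0.007]
contact_force: [-0.8, 0.5, -2.3]
gripper_width: 0.139
```

```bash
python3 - <<'E'
from h import *
plan([.5262,-.2935,.28],21)
for n in("scene","top"):
    im,d=read_camera(n)
    x0,y0,x1,y1=(180,80,260,160) if n=="top" else (390,140,470,220)
    cv2.imwrite(f"pics/{n}9.png",cv2.resize(im[y0:y1,x0:x1],(400,400),interpolation=cv2.INTER_CUBIC))
cv2.imwrite("pics/g9.png",np.hstack([cv2.imread(f"pics/{n}9.png") for n in("scene","top")]))
E
```

```text
t 22.57 p [0.5884 0.1647 0.2924] yaw 18.23 tilt [ 0.0188 -0.0235] F [-0.79  0.45 -2.3 ] M [ 0.034  0.049 -0.066] w 0.139 q7 -1.75
tool shift mm [-202.6  415.3   22. ] roll -2.8
```

View pics/g9.png

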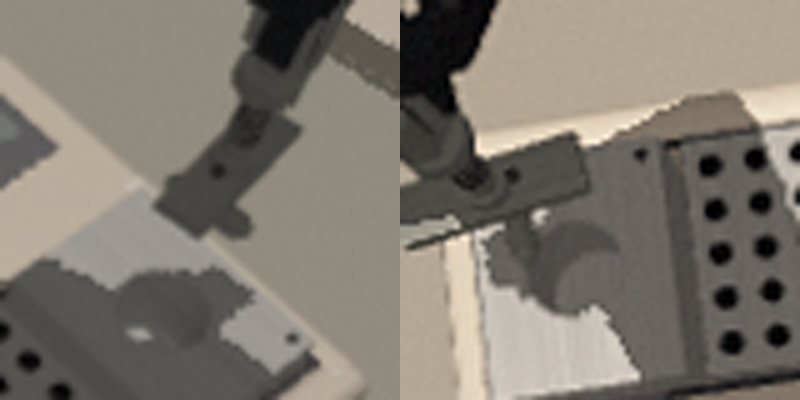

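apply_moves(increments=[0,-9,19,0,-0.5,0,-9,19,0,-0.5,0,-9,19,0,-0.5,0,-9,19,0,-0.5,0,-9,19,0,0,0,-9,19,0,0,0,-9,19,0,0,0,-9,19,0,0,0,-9,19,0,0,0,-9,19,0,0,0,-9,19,0,0,0,0,0,0,0])

```text
t: 24.18
eef_pos: [0.5593, -0.0738, 0.2856]
tool_rot: [0.013, 0.984, 0.177, -0.004]
contact_force: [-0.7, 0.9, -2.7]
gripper_width: 0.143
```

```bash
python3 - <<'E'
from h import *
plan([.5262,-.2935,.28],21)
E
```

```text
t 24.18 p [ 0.5593 -0.0738  0.2856] yaw 20.37 tilt [-0.0028 -0.026 ] F [-0.71  0.87 -2.73] M [ 0.07  -0.019 -0.029] w 0.143 q7 -1.28
tool shift mm [-107.4  194.2   11.4] roll -0.6
```

apply_moves(increments=[0,-11,19,0,0,0,-11,19,0,0,0,-11,19,0,0,0,-11,19,0,0,0,-11,19,0,0,0,-10,19,0,0,0,-10,19,0,0,0,-10,19,0,0,0,-8,15,0,0,0,-4,8,0,0,0,0,0,0,0,0,0,0,0,0])

```text
t: 25.68
eef_pos: [0.5316, -0.2624, 0.2842]
tool_rot: [0.007, 0.983, 0.185, -0.006]
contact_force: [-1.1, 0.6, -2.9]
gripper_width: 0.144
```

```bash
python3 - <<'E'
from h import *
plan([.5262,-.2935,.2],21)
E
```

```text
t 25.68 p [ 0.5316 -0.2624  0.2842] yaw 21.34 tilt [-0.01   -0.0159] F [-1.07  0.64 -2.91] M [ 0.046 -0.056  0.008] w 0.144 q7 -0.90
tool shift mm [-15.   26.1  84.8] roll 0.3
```

apply_moves(increments=[0,-5,9,8,0,0,-5,9,10,0,0,-5,8,12,0,0,0,0,14,0,0,0,0,14,0,0,0,0,12,0,0,0,0,12,0,0,0,0,6,0,0,0,0,0,0])

```text
t: 26.8
eef_pos: [0.5255, -0.2936, 0.1891]
tool_rot: [0.006, 0.982, 0.186, -0.007]
contact_force: [-0.3, 0.4, -1.1]
gripper_width: 0.14
```

```bash
python3 - <<'E'
from h import *
plan([.5262,-.2935,.19],21)
for n in("scene","top"):
    im,d=read_camera(n);np.save(f"pics/{n}10.npy",d)
    x0,y0,x1,y1=(360,110,450,200) if n=="top" else (190,220,280,310)
    cv2.imwrite(f"pics/{n}10.png",cv2.resize(im[y0:y1,x0:x1],(400,400),interpolation=cv2.INTER_CUBIC))
cv2.imwrite("pics/g10.png",np.hstack([cv2.imread(f"pics/{n}10.png") for n in("scene","top")]))
E
```

```text
t 26.80 p [ 0.5255 -0.2936  0.1891] yaw 21.48 tilt [-0.0122 -0.0142] F [-0.28  0.43 -1.07] M [ 0.038 -0.053 -0.005] w 0.140 q7 -0.86
tool shift mm [ 0.6  0.2 -0.9] roll 0.5
```

View pics/g10.png

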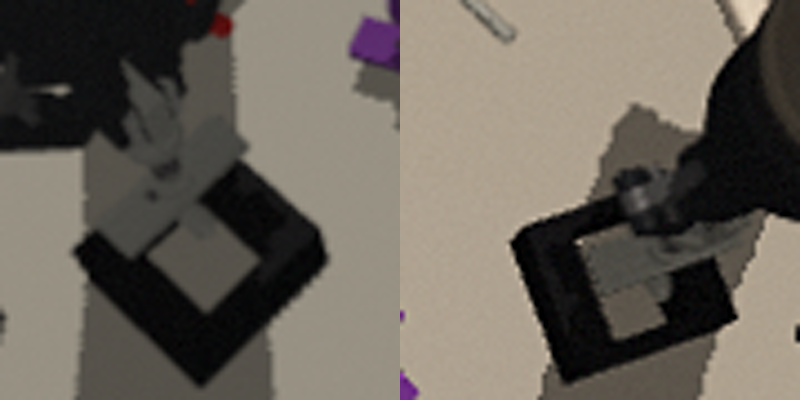

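```bash
python3 - <<'E'
from h import *
for n,(x0,y0,x1,y1) in(("top",(398,158,435,180)),("scene",(205,240,250,285))):
    W=cloud(n,np.load(f"pics/{n}10.npy"));P=W[y0:y1,x0:x1].reshape(-1,3)
    h,e=np.histogram(P[:,2],np.arange(.05,.15,.004));print(n,[(round(b,3),int(a)) for a,b in zip(h,e) if a>5])
    Q=P[(P[:,2]>.108)&(P[:,2]<.122)];A=np.c_[Q[:,:2],np.ones(len(Q))];w=np.ones(len(Q),bool)
    for _ in range(6):
        c=np.linalg.lstsq(A[w],Q[w,2],rcond=None)[0];w=abs(A@c-Q[:,2])<.002
    print("tilt",-c[:2],w.sum(),np.median(Q[w,2]),cv2.minAreaRect((Q[w,:2]*1000).astype(np.float32)))
E
```

```text
top [(np.float64(0.086), 17), (np.float64(0.11), 31), (np.float64(0.114), 153), (np.float64(0.118), 20), (np.float64(0.122), 15)]
tilt [0.01919899 0.01851165] 154 0.11616832965176566 ((523.4796752929688, -291.6041259765625), (23.93526268005371, 69.44642639160156), 21.343496322631836)
scene [(np.float64(0.082), 14), (np.float64(0.086), 28), (np.float64(0.09), 7), (np.float64(0.106), 14), (np.float64(0.11), 70), (np.float64(0.114), 273), (np.float64(0.118), 17), (np.float64(0.122), 24), (np.float64(0.126), 8), (np.float64(0.134), 6), (np.float64(0.138), 7)]
tilt [ 0.01877873 -0.00113155] 293 0.11561343234866839 ((524.3951416015625, -295.40863037109375), (25.49966812133789, 76.19942474365234), 19.93203353881836)
```

apply_moves(increments=[0,0.5,0.3,6,0.3,0,0.5,0.3,6,0,0,0,0,6,0,0,0,0,6,0,0,0,0,6,0,0,0,0,6,0,0,0,0,6,0,0,0,0,6,0,0,0,0,4,0,0,0,0,2,0,0,0,0,0,0])

```text
t: 28.28
eef_pos: [0.5271, -0.2952, 0.1328]
tool_rot: [0.007, 0.983, 0.183, -0.006]
contact_force: [-0.0, 0.1, -2.1]
gripper_width: 0.144
```

```bash
python3 - <<'E'
from h import *
plan([.5262,-.2935,.1265],21)
E
```

```text
t 28.27 p [ 0.5271 -0.2952  0.1328] yaw 21.14 tilt [-0.0096 -0.0153] F [-0.03  0.11 -2.11] M [-0.013 -0.037 -0.059] w 0.144 q7 -0.87
tool shift mm [-0.2 -2.   6.3] roll 0.1
```

apply_moves(increments=[0,0,0,1.5,0,0,0,0,1,0,0,0,0,1,0,0,0,0,0.7,0])

```text
t: 28.78
eef_pos: [0.5275, -0.2954, 0.1289]
tool_rot: [0.007, 0.983, 0.184, -0.006]
contact_force: [-0.4, 0.5, -3.0]
gripper_width: 0.141
```

apply_moves(increments=[0,0,0,0.7,0,0,0,0,0.6,0])

```text
t: 29.02
eef_pos: [0.5275, -0.2955, 0.1276]
tool_rot: [0.007, 0.983, 0.183, -0.006]
contact_force: [-0.3, -0.7, -1.8]
gripper_width: 0.143
```

apply_moves(increments=[0,0,0,0.6,0])

```text
t: 29.15
eef_pos: [0.5275, -0.2955, 0.1269]
tool_rot: [0.007, 0.983, 0.184, -0.006]
contact_force: [0.5, 0.1, -2.5]
gripper_width: 0.138
```

apply_moves(increments=[0,0,0,0.5,0,0,0,0,0.5,0])

```text
t: 29.4
eef_pos: [0.5277, -0.2956, 0.1265]
tool_rot: [0.007, 0.983, 0.183, -0.005]
contact_force: [-1.2, 0.6, 2.8]
gripper_width: 0.141
```

apply_moves(increments=[0,0,0,0.4,0,0,0,0,0.4,0])

```text
t: 29.65
eef_pos: [0.5279, -0.2956, 0.1264]
tool_rot: [0.007, 0.983, 0.183, -0.005]
contact_force: [-1.4, -0.0, 3.6]
gripper_width: 0.143
```

apply_moves(increments=[20,0,0,0,0,30,0,0,0,0,40,0,0,0,0,50,0,0,0,0,50,0,0,0,0])

```text
t: 30.28
eef_pos: [0.5286, -0.296, 0.1263]
tool_rot: [0.008, 0.983, 0.183, -0.005]
contact_force: [-0.2, 0.4, -0.5]
gripper_width: 0.585
```

apply_moves(increments=[50,0,0,-6,0,50,0,0,-8,0,50,0,0,-12,0,50,0,0,-15,0,50,0,0,-18,0,50,0,0,-18,0,50,0,0,-18,0,50,0,0,-15,0,50,0,0,-10,0,50,0,0,0,0])

```text
t: 31.52
eef_pos: [0.5304, -0.2942, 0.2581]
tool_rot: [0.009, 0.983, 0.183, -0.002]
contact_force: [-0.5, 0.5, 1.1]
gripper_width: 0.581
```

```bash
python3 - <<'E'
from h import *
plan([.5262,-.2935,.1265],21)
for n in("scene","top"):
    im,d=read_camera(n);np.save(f"pics/{n}11.npy",d)
    x0,y0,x1,y1=(360,110,450,200) if n=="top" else (190,220,280,310)
    cv2.imwrite(f"pics/{n}11.png",cv2.resize(im[y0:y1,x0:x1],(400,400),interpolation=cv2.INTER_CUBIC))
cv2.imwrite("pics/g11.png",np.hstack([cv2.imread(f"pics/{n}11.png") for n in("scene","top")]))
E
```

```text
t 31.52 p [ 0.5304 -0.2942  0.2581] yaw 21.14 tilt [-0.0009 -0.0192] F [-0.52  0.46  1.12] M [-0.001  0.017 -0.008] w 0.581 q7 -0.85
tool shift mm [ -2.6  -4.4 131.6] roll 0.1
```

View pics/g11.png

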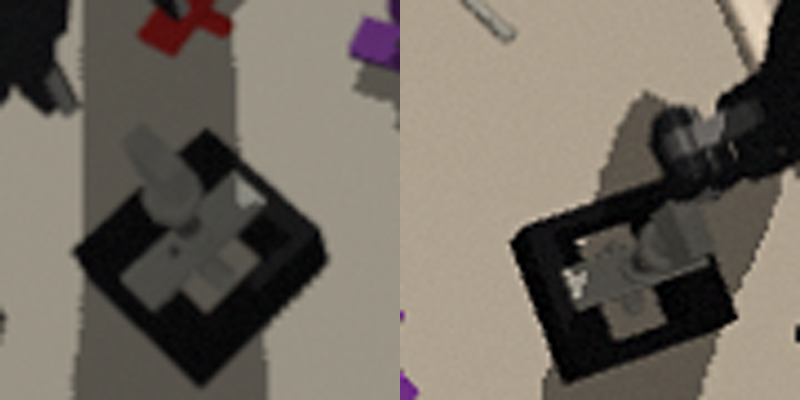

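apply_moves(increments=[50,0,0,-15,0,50,0,0,-15,0,50,-15,0,-10,0,50,-20,5,0,0,50,-20,10,0,0,50,-20,10,0,0,50,-20,10,0,0,50,-20,10,0,0,50,-20,10,0,0,50,-20,10,0,0,50,-15,5,0,0,50,0,0,0,0])

```text
t: 33.12
eef_pos: [0.3766, -0.43, 0.3009]
tool_rot: [0.008, 0.984, 0.178, -0.007]
contact_force: [0.1, 0.4, -0.1]
gripper_width: 0.584
```

```bash
python3 - <<'E'
from h import *
plan([.5262,-.2935,.1265],21)
for n in("scene","top"):
    im,d=read_camera(n);np.save(f"pics/{n}12.npy",d);cv2.imwrite(f"pics/{n}12f.png",im)
    x0,y0,x1,y1=(380,140,440,200) if n=="top" else (205,240,265,300)
    cv2.imwrite(f"pics/{n}12.png",cv2.resize(im[y0:y1,x0:x1],(400,400),interpolation=cv2.INTER_CUBIC))
    W=cloud(n,d);x0,y0,x1,y1=(380,145,440,200) if n=="top" else (203,235,266,306)
    for im_,WW,t in((im,W,"now"),(cv2.imread(f"pics/{n}0.png"),cloud(n,np.load(f"pics/{n}0.npy")),"start")):
        P=WW[y0:y1,x0:x1].reshape(-1,3);g=im_[y0:y1,x0:x1].max(2).ravel()
        Q=P[(P[:,2]>.145)&(P[:,2]<.17)];print(n,t,"blade",len(Q),np.median(Q[:,2]),cv2.minAreaRect((Q[:,:2]*1000).astype(np.float32)))
        Q=P[(P[:,2]>.049)&(P[:,2]<.058)&(g>45)];A=np.c_[Q[:,:2],np.ones(len(Q))];w=np.ones(len(Q),bool)
        print("  bar",len(Q),np.median(Q[:,2]),cv2.minAreaRect((Q[:,:2]*1000).astype(np.float32)))
        Q=P[(P[:,2]>.010)&(P[:,2]<.032)&(np.hypot(P[:,0]-.525,P[:,1]+.296)<.032)];print("  head",len(Q),cv2.minAreaRect((Q[:,:2]*1000).astype(np.float32)))
cv2.imwrite("pics/g12.png",np.hstack([cv2.imread(f"pics/{n}12.png") for n in("scene","top")]))
E
```

```text
t 33.12 p [ 0.3766 -0.43    0.3009] yaw 20.45 tilt [-0.01   -0.0182] F [ 0.11  0.44 -0.07] M [ 0.035 -0.024  0.115] w 0.584 q7 -0.49
tool shift mm [190.6 -78.  170.4] roll -0.6
scene now blade 115 0.15621077477642054 ((526.4135131835938, -297.4576110839844), (30.54204559326172, 13.726967811584473), 20.8762264251709)
  bar 303 0.0529552351185717 ((526.7987670898438, -297.6705322265625), (25.45218276977539, 75.54033660888672), 20.733304977416992)
  head 53 ((535.00048828125, -284.97906494140625), (20.838525772094727, 29.87086296081543), 22.06490135192871)
scene start blade 115 0.15616932039376574 ((527.06103515625, -294.1357421875), (31.195980072021484, 13.044355392456055), 21.060808181762695)
  bar 301 0.05268875017473462 ((526.4932250976562, -294.2178039550781), (25.252552032470703, 75.89572143554688), 23.256309509277344)
  head 52 ((534.8253173828125, -283.3630065917969), (18.595043182373047, 26.46483612060547), 20.56429672241211)
top now blade 113 0.15634655845876988 ((526.9192504882812, -295.2254333496094), (30.01801109313965, 13.573790550231934), 21.889493942260742)
  bar 170 0.05306515435094672 ((541.6300659179688, -293.3631591796875), (53.23460388183594, 80.05583190917969), 21.53757667541504)
  head 47 ((527.9190673828125, -306.5750732421875), (44.9169807434082, 29.167919158935547), 16.34286880493164)
top start blade 114 0.15633379772983047 ((526.8530883789062, -292.1696472167969), (29.976757049560547, 14.059306144714355), 24.532161712646484)
  bar 161 0.053100822765510425 ((526.3430786132812, -292.8055114746094), (23.836645126342773, 73.89945983886719), 21.444093704223633)
  head 37 ((526.7369384765625, -304.3375244140625), (45.40665817260742, 30.958444595336914), 19.508840560913086)
```

View pics/g12.png

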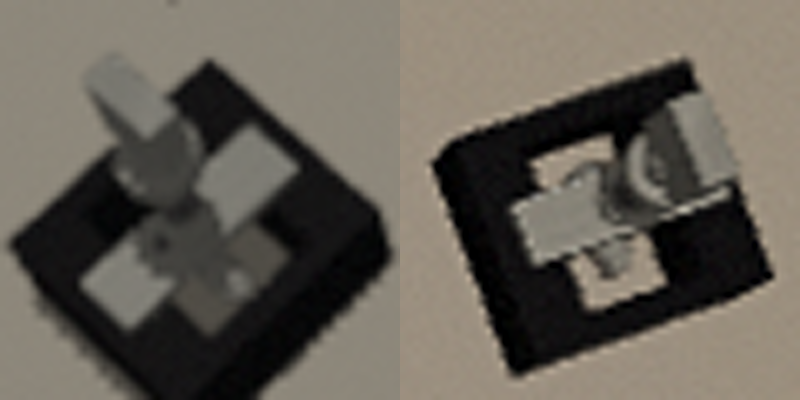

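View pics/scene12f.png

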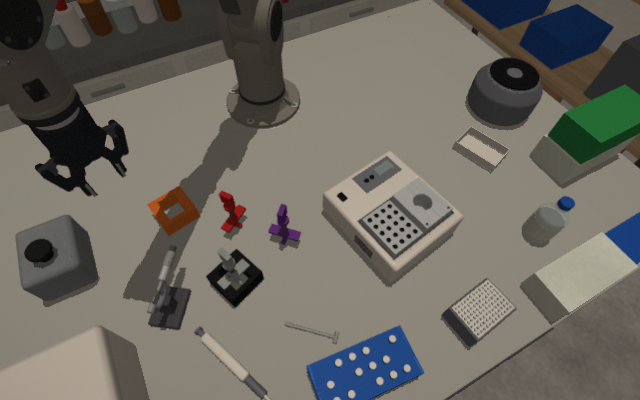

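```bash
python3 - <<'E'
from h import *
a=np.radians(21);ux=np.array([np.cos(a),np.sin(a)]);uy=np.array([-ux[1],ux[0]])
C={("scene","0"):(526.8,-294.2),("scene","12f"):(526.6,-297.5),("top","0"):(526.8,-292.3),("top","12f"):(526.9,-295.3)}
rows=[]
for n in("scene","top"):
    r=[]
    for t in("0","12f"):
        im=cv2.imread(f"pics/{n}{t}.png");c=np.array(C[n,t])
        # rectified strip in plane z=.021+.0045(upper tip): along x -34..34, y -22..22
        s=6;X,Y=np.meshgrid(np.arange(-34,34,1/s),np.arange(-22,22,1/s))
        G=np.stack([(c[0]+X*ux[0]+Y*uy[0])/1000,(c[1]+X*ux[1]+Y*uy[1])/1000,0*X+.021],-1)
        m=proj(n,G.reshape(-1,3)).reshape(*X.shape,2).astype(np.float32)
        R=cv2.remap(im,m[...,0],m[...,1],cv2.INTER_CUBIC);R=cv2.convertScaleAbs(R,alpha=1.5)
        for v,col in((20,(0,255,0)),(22,(0,0,255)),(-20,(0,255,0)),(-22,(0,0,255))):
            k=int((v+34)*s);cv2.line(R,(k,0),(k,60),col,1);cv2.line(R,(k,204),(k,263),col,1)
        r.append(R[:, :400])
    rows.append(np.hstack(r))
v=np.vstack(rows);print(v.shape);cv2.imwrite("pics/tips.png",v)
E
```

```text
(528, 800, 3)
```

View pics/tips.png

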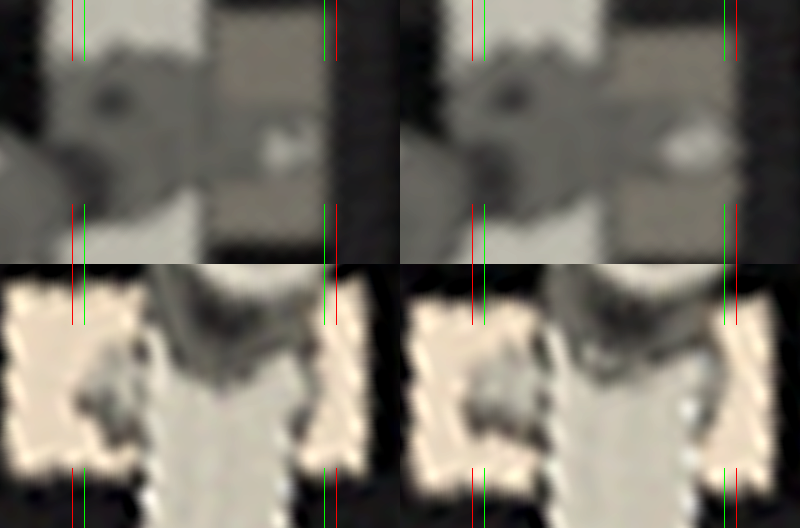

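```bash
python3 - <<'E'
from station import *
print(hand_in())
E
```

```text
the job is handed in; nothing more can be done
None
```

The gauge is back upright in the black stand with the size locked in, and I handed the job in after about 33 s of robot time; no verdict is reported.

**Measuring:** I lowered the gauge into the large well with the plungers locked until the foot bar sat on the block. It bore on the block with about 7–12 N while I turned the thumb-turn roughly 68° loose and then back to its stop. Then I lifted it straight out.

**Last checks in both cameras:**
- **Position:** the foot bar is flat on the stand and within about 3 mm of the opening's centre.
- **Thumb-turn:** the blade lines up with the gauge's x, so it is tight.
- **Width:** each tip stands about 2 mm further out than at the start, so about 44 mm apart. This comes from the pictures and is good to roughly 1 mm.
- **Surroundings:** the bystanders look unmoved, and the gripper is clear of everything.

**What did not go perfectly:**
- **Off-centre while loosening:** sideways forces up to about 4 N built up, and the gauge sat an estimated 2–3 mm off centre. I brought it back to centre while loose and as I tightened.
- **Sideways force on lift-out:** about 3 N pushed on it briefly and was corrected straight away.
- **Tool tilt:** the tool leaned up to about 0.03 rad. The foot-bar tilt readings in the well were noisy, 0.01–0.05 rad, against a limit of 0.07 rad.
- **Camera disagreement:** the two cameras differed by about 2 mm in y.

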